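# Stir the roasted chestnuts with the wooden spoon from the cutlery bin

## Task

Give the hot chestnuts in the saucepan a thorough stir with the head of the wooden spoon that stands head up in the cutlery bin, so that none of the six is left on the spot where it lay; then lay the spoon down to rest with its head in the terracotta dish. Keep your fingers off the chestnuts, leave all of them in the pan and the pan in its place, and do not disturb the bottle, cup, timer or sugar canister.

Things in the scene. Friction and masses are not known exactly. Their poses are not given: they have to be found in the camera images.
- spoon_mid (a point): Wooden spoon, 200 mm long, 57 g; this point is the middle of its length, on its axis. x axis: along the spoon from handle to head; y: across the width of the head; z: out of its hollow side. The handle is 12 mm wide (y) and 11 mm thick (z), from 100 mm behind this point to 48 mm in front; from there to 100 mm in front is the oval head, 41 mm wide, 12 mm thick.
- spoon_head (a point): Middle of the spoon's head, 73 mm from spoon_mid; axes as spoon_mid. The spoon starts head up, standing in the cutlery bin: it leans about 21 degrees from upright on the rim of the bin's -y wall, its y axis level along that rim; the last 80 mm (neck and head) stick out above the rim.
- spoon_tail (a point): Tail end of the spoon's handle, 100 mm from spoon_mid, at the start on the bin's floor; axes as spoon_mid.
- bin: Black plastic cutlery bin, fixed on the worktop. Origin under it; in its own axes it reaches from x -50 to 50, y -67 to 69 (with two little hooks at +y) and is 112 mm high, walls 2 mm; a divider 92 mm high at y = -11 parts it. The spoon leans out over its -y wall; a teaspoon sticks up to 28 mm above the rim out of the other half.
- pan: Loose heavy-based steel saucepan, 1.5 kg, standing on the glass of the hob (5 mm higher than the worktop). Origin: centre of its underside, z up. Outside radius 75 mm (77 at the rim), inside radius 71 mm, inner floor 5 mm and rim 67 mm above the origin. The black handle points along its x axis, 12 to 30 mm wide, out to 191 mm from the origin, 45 to 70 mm above it.
- dish: Loose terracotta dish, the spoon rest, empty, standing on the worktop. Origin: centre of its underside. 123 mm across, rim 28 mm high and 61 mm from the centre outside, inside floor about 5 mm up and 50 mm in radius. The free worktop round it runs from its front edge at x = 0.38 to a raised ledge at y = 0.31 on the left.
- hob: Two-ring hob let into the worktop; its flat top is at z = 0.005, reaching 255 mm along x and 145 mm along y either way from the origin. Two knobs, 38 mm across, stand on it with tops 30 mm over the worktop, at x -212 mm and y +62 and -56 mm from the origin. Above z = 0.58 hang a cupboard (x > 0.54, y < 0.01) and an open shelf (x > 0.66).
- bottle: Bystander: clear water bottle with blue cap, 58 mm across, 176 mm high. Origin: centre of its underside.
- cup: Bystander: white espresso cup, 64 mm across, 91 mm with its handle, 50 mm high. Origin: centre of its underside.
- timer: Bystander: white round kitchen timer with red grip, 60 mm across, 54 mm high. Origin: centre of its underside.
- canister: Bystander: small steel sugar canister with black knob, 74 mm across, 127 mm high. Origin: centre of its underside.
- chestnut_1_mid (a point): Chestnut 1 of 6, dark brown, smooth, loose on the pan's floor, about 30 mm across and 22 mm high, 14 g; the point is its centre.
- chestnut_2_mid (a point): Chestnut 2 of 6, dark brown, smooth, loose on the pan's floor, about 30 mm across and 22 mm high, 14 g; the point is its centre.
- chestnut_3_mid (a point): Chestnut 3 of 6, dark brown, smooth, loose on the pan's floor, about 30 mm across and 22 mm high, 14 g; the point is its centre.
- chestnut_4_mid (a point): Chestnut 4 of 6, dark brown, smooth, loose on the pan's floor, about 30 mm across and 22 mm high, 14 g; the point is its centre.
- chestnut_5_mid (a point): Chestnut 5 of 6, dark brown, smooth, loose on the pan's floor, about 30 mm across and 22 mm high, 14 g; the point is its centre.
- chestnut_6_mid (a point): Chestnut 6 of 6, dark brown, smooth, loose on the pan's floor, about 30 mm across and 22 mm high, 14 g; the point is its centre.

How it is judged:
On the way, in this order (a step that is already met when the one before it is completed fails the run):
1. the spoon's head is down among the chestnuts in the pan (horizontal distance between spoon_head and pan below 0.065 m and z of spoon_head in the frame of pan below 0.05 m), for 0.1 s.
2. with the spoon's head still down in the pan, every chestnut lies at least 15 mm from the spot where it lay at first (all of step 1 and distance of each of chestnut_1_mid, chestnut_2_mid, chestnut_3_mid, chestnut_4_mid, chestnut_5_mid, chestnut_6_mid from where it was at the start of the episode above 0.015 m), for 0.2 s.
At the end, for the whole second after the job is handed in: the spoon lies released with the middle of its head within 55 mm of the dish's centre and at most 55 mm above its foot, at least 60 degrees from upright, tail end under 70 mm; the dish stands level; the pan is within 15 mm of where it stood, with all six chestnuts in it (horizontal distance between spoon_head and dish below 0.055 m and z of spoon_head in the frame of dish below 0.055 m and angle between spoon_mid's own x axis and vertical above 1.05 rad and height (world z) of spoon_tail below 0.07 m and angle between dish's own z axis and vertical below 0.15 rad and distance of pan from where it was at the start of the episode below 0.015 m and horizontal distance between each of chestnut_1_mid, chestnut_2_mid, chestnut_3_mid, chestnut_4_mid, chestnut_5_mid, chestnut_6_mid and pan below 0.07 m and z of each of chestnut_1_mid, chestnut_2_mid, chestnut_3_mid, chestnut_4_mid, chestnut_5_mid, chestnut_6_mid in the frame of pan below 0.05 m); the robot touches nothing.
It fails at once if the pan is moved more than 15 mm (distance of pan from where it was at the start of the episode above 0.015 m).
It fails at once if a chestnut leaves the pan (horizontal distance between any of chestnut_1_mid, chestnut_2_mid, chestnut_3_mid, chestnut_4_mid, chestnut_5_mid, chestnut_6_mid and pan above 0.085 m).
It fails at once if the fingers touch a chestnut (contact force between the fingers and chestnut_1 above 0.5 N or contact force between the fingers and chestnut_2 above 0.5 N or contact force between the fingers and chestnut_3 above 0.5 N or contact force between the fingers and chestnut_4 above 0.5 N or contact force between the fingers and chestnut_5 above 0.5 N or contact force between the fingers and chestnut_6 above 0.5 N).
It fails at once if the bottle, cup, timer or canister is moved more than 30 mm or tipped (distance of any of bottle, cup, timer, canister from where it was at the start of the episode above 0.03 m or angle between any of bottle, cup, timer, canister's own z axis and vertical above 0.35 rad).
It also fails if it takes over 72 s, if anything falls off the work surface, if the arm or the gripper's body presses on something with over 40 N, if the wrist force passes 120 N, or if a joint passes its speed limit or range.

## Robot

A 6-joint arm with a two-finger parallel gripper is mounted at the origin on a cart in front of the work surface, level with it; the furniture and walls round the work are solid. World frame = base frame: x ahead of the robot, y to its left, z up, the work surface at z = 0. Lengths are in m, angles in rad, forces in N, time in s.
With the tool pointing down it reaches from about 0.3 to 0.875 m from the base axis. Payload 6.4 kg.
Tool frame: the origin (TCP) lies between the finger pads; the fingertips stand 22 mm ahead of it and the grasp point (between the pads) lies 3 mm ahead of it; z points along the fingers, y is the line along which they close (so a half turn about z gives the same grasp; the last joint's range is limited). The gripper opens to 85 mm and grips with 20 to 120 N. Pads are 22 mm wide; open, the fingers measure 114 mm over their backs; the gripper's body (76 mm by 85 mm) begins 54 mm behind the grasp point. The pads swing forward as they close: fully open they stand 13 mm farther back than shut.
Start: joints at [-1.356, 0.181, 1.607, -0, 1.354, -0.206], TCP at [0.235, -0.525, 0.22] pointing down, gripper open.
Joint ranges: [-2.99, 2.99], [-0.89, 2.07], [0.3, 2.58], [-1.14, 4.28], [0, 2.63], [-3.12, 3.12]. Speed limits (rad/s): [2.57, 2.57, 3.01, 3.14, 3.14, 3.14].

## Interface

Orientations are given as a unit quaternion [w, x, y, z].
In Python, from bench import ctrl, imaging, workorder gives the robot as it stands.
- The arm moves only by the shell command python3 -m pendant 'ROWS' [OPENING]. ROWS is JSON, a list of rows, each a list of 4 numbers: the shift along the tool's x, y, z in cm, then the turn about the tool's z in degrees. In form: [[dx, dy, dz, roll], ...]. A call has 1 to 12 rows; each row is the pose to reach, as a shift and turn from the pose commanded when the call began, along the tool's axes at that moment; what a row does not reach only later rows make up. A row lasts 1/12 s, in which the tool goes at most 41.7 mm and 7.16 degrees, less where a joint would pass 70% of its speed; a pose out of reach is approached as far as the arm can. A call with a gripper value outside its range is refused whole. OPENING is the opening, from 0 (shut) to 1 (fully open), set as the call begins (- or left out, the last holds). The fingers move at their own pace and stop on an object; the grip force is fixed at half the most. Time passes only in rows, so rows that repeat a pose let the fingers close. It gives the time, the measured TCP pose, the force, the opening and the grip force at its end, in the units of the state.
- ctrl.get_obs(): the state, without advancing time (a new reading comes with each control period).
- imaging.camera(name): name is "scene" or "top" or "wrist"; returns the picture (384x512x3 uint8, red, green, blue); there is no depth.
- imaging.camera_info(name): a dict with "K" (3x3 intrinsics, pixels), "k1" (the pictures are not rectified: a ray, as slopes to the right and down, at radius r is drawn at 1 + k1 r^2 times it, then the intrinsics apply), "T" (4x4, takes a point from camera to world coordinates); the wrist camera has in their place "tool_from_camera" (4x4, takes a point from camera to tool coordinates, whose origin is the TCP and whose axes are the flange's). Camera axes: x right, y up, looking along -z (the intrinsics and any distortion apply to the point x, -y, -z); pixel columns grow to the right and rows downward; lengths in m; the calibration is good to about 2 mm. A picture is of the moment at which its call begins: read the wrist's pose just before it. camera_info takes no time and is no camera call.
- workorder.hand_in(): hands the job in; it is judged then, once.
The state is a dict: "time_s": time; "q": joint angles; "dq": joint speeds; "joint_efforts": joint torques, N m; "eef_pos": TCP position; "eef_rot": TCP orientation; "wrist_force": force on the tool from outside, world axes, zero at the start; "torque": the same for the moment, N m; "opening": opening from 0.0 (shut) to 1.0 (fully open); "grasp_force": force on a finger pad.
Only numpy, scipy, OpenCV 4.12 (cv2) and the standard library are available. Lean on these libraries where they do the work, as an engineer would, in place of code of your own. Each camera call takes 0.05 s, during which the arm holds its last target. There are 200 camera calls.

## Working session

There is one attempt and no reset: what is moved stays moved. The work goes in short steps, Python scripts to look and compute and a shell command to move; the robot and the scene stay as the last step left them, time stands still between calls to the robot, and variables do not carry over. Pictures are saved under pics/ and viewed, at most 10 in all, crops included, and the job is handed in when it is done.

```bash
ls; mkdir -p pics; cat > h.py <<'E'
import numpy as np, cv2
from bench import ctrl, imaging, workorder
from scipy.spatial.transform import Rotation as R
def pose():
    o=ctrl.get_obs(); q=o['eef_rot']; T=np.eye(4); T[:3,:3]=R.from_quat([q[1],q[2],q[3],q[0]]).as_matrix(); T[:3,3]=o['eef_pos']; return T
def cam(n):
    i=imaging.camera_info(n); T=np.array(i['T']) if 'T' in i else pose()@np.array(i['tool_from_camera'])
    return np.array(i['K']),i['k1'],T
def ray(c,uv):
    K,k1,T=c; d=cv2.undistortPoints(np.array([[uv]],float),K,np.array([k1,0,0,0,0.]))[0,0]
    v=T[:3,:3]@np.array([d[0],-d[1],-1]); return T[:3,3],v/np.linalg.norm(v)
def onz(c,uv,z):
    o,v=ray(c,uv); return o+v*(z-o[2])/v[2]
def proj(c,P):
    K,k1,T=c; p=np.linalg.inv(T)@np.append(P,1); s=np.array([p[0],-p[1]])/-p[2]; s=s*(1+k1*s@s); return K[:2,:2]@s+K[:2,2]
def two(c1,a,c2,b):
    o1,v1=ray(c1,a);o2,v2=ray(c2,b); t=np.linalg.lstsq(np.c_[v1,-v2],o2-o1,rcond=None)[0]
    p,q=o1+t[0]*v1,o2+t[1]*v2; return (p+q)/2,np.linalg.norm(p-q)
def save(n,f): 
    im=imaging.camera(n); cv2.imwrite('pics/'+f,im[:,:,::-1]); return im
E
python3 - <<'E'
from h import *
for n in ['scene','top']:
    save(n,n+'0.png'); c=cam(n); print(n,c[0].tolist(),c[1],c[2].round(3).tolist())
print(imaging.camera_info('wrist')); print(ctrl.get_obs())
a,b=cv2.imread('pics/scene0.png'),cv2.imread('pics/top0.png')
E
```

```text
pics
scene [[389.7144772150204, 0.0, 252.10214912914546], [0.0, 389.7144772150204, 192.5162647878026], [0.0, 0.0, 1.0]] -0.09088146131425387 [[0.885, 0.319, -0.339, 0.234], [-0.465, 0.6, -0.651, -0.8], [-0.004, 0.733, 0.68, 0.838], [0.0, 0.0, 0.0, 1.0]]
top [[357.8988639626175, 0.0, 250.95705947549064], [0.0, 357.8988639626175, 196.01552939969406], [0.0, 0.0, 1.0]] -0.04074173313178903 [[-0.003, 0.993, -0.115, 0.532], [-0.996, -0.013, -0.086, -0.115], [-0.087, 0.115, 0.99, 0.937], [0.0, 0.0, 0.0, 1.0]]
{'K': array([[275.44395761,   0.        , 258.06050105],
       [  0.        , 275.44395761, 197.26573406],
       [  0.        ,   0.        ,   1.        ]]), 'k1': -0.04856076334103875, 'tool_from_camera': array([[ 1.30444172e-05,  9.54018281e-01,  2.99748427e-01,
         7.69671199e-02],
       [ 9.99999998e-01,  4.17105278e-06, -5.67932180e-05,
         1.09128363e-04],
       [-5.54320347e-05,  2.99748428e-01, -9.54018279e-01,
        -1.53559446e-01],
       [ 0.00000000e+00,  0.00000000e+00,  0.00000000e+00,
         1.00000000e+00]])}
{'time_s': 0.1, 'q': array([-1.35633498e+00,  1.81494144e-01,  1.60791660e+00,  2.71785983e-05,
        1.35381592e+00, -2.06332464e-01]), 'dq': array([-0.00105876, -0.0024438 , -0.00375877, -0.00026087,  0.0009006 ,
       -0.00042222]), 'joint_efforts': array([ 2.55960404e-03, -4.45876873e+01, -3.52236450e+01,  9.29452824e-06,
        4.13298549e-03,  3.59505918e-06]), 'eef_pos': array([ 0.23477209, -0.52431338,  0.21905471]), 'eef_rot': array([-8.17049983e-04,  9.77948386e-01,  2.08845126e-01,  9.94750266e-06]), 'wrist_force': array([ 0.9828662 ,  0.41375972, -0.74044673]), 'torque': array([0.00752708, 0.03928574, 0.00280124]), 'grasp_force': 0.0, 'opening': 1.000562035804204}
```

View pics/scene0.png

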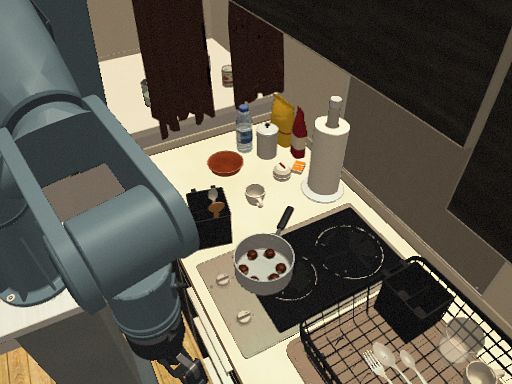

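View pics/top0.png

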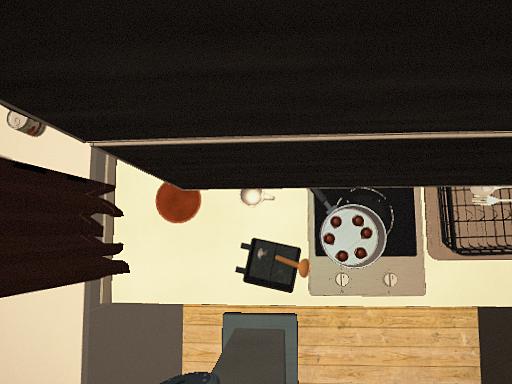

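The scene view shows the spoon in the bin near (213,208), the pan near (265,265) with six chestnuts, and the dish at (225,162). In the top view the spoon head is at (304,268), the pan at (353,236), the dish at (178,202), the cup at (252,197) and the bin at (272,265).

```bash
python3 - <<'E'
from h import *
t,s=cam('top'),cam('scene')
A=cv2.imread('pics/top0.png');B=cv2.imread('pics/scene0.png')
def blobs(im,lo,hi,box,mn):
    m=cv2.inRange(cv2.cvtColor(im,cv2.COLOR_BGR2HSV),lo,hi); k=np.zeros_like(m);x0,y0,x1,y1=box;k[y0:y1,x0:x1]=m[y0:y1,x0:x1]
    n,_,st,c=cv2.connectedComponentsWithStats(k); return [(c[i].round(1),st[i].tolist()) for i in range(1,n) if st[i][4]>=mn]
print('chest top');
for c,st in blobs(A,(0,90,30),(15,255,160),(315,200,390,270),15): print(c,st,onz(t,c,.021).round(3))
print('chest scene')
for c,st in blobs(B,(0,90,20),(15,255,160),(235,235,295,290),10): print(c,st,onz(s,c,.021).round(3))
print('dish')
for c,st in blobs(A,(0,120,60),(15,255,255),(140,170,215,235),100): print(c,st,onz(t,c,.02).round(3))
for c,st in blobs(B,(0,120,60),(15,255,255),(200,140,250,185),100): print(c,st,onz(s,c,.02).round(3))
print('spoon')
for c,st in blobs(A,(5,120,60),(25,255,255),(245,230,320,300),10): print(c,st)
for c,st in blobs(B,(5,120,40),(25,255,255),(190,180,235,245),5): print(c,st)
# pan rim: circle fit at bright
print('pan centre guess',onz(t,(353.5,236),.072).round(3), 'bin corners rim', [onz(t,p,.112).round(3) for p in [(254,238),(301,245),(295,293),(244,283)]])
cv2.imwrite('pics/c1.png',cv2.hconcat([cv2.resize(A[185:305,225:395],None,fx=4.5,fy=4.5,interpolation=2)[:540,:], ][:1]))
E
```

```text
chest top
[357.9 220.3] [352, 215, 12, 11, 92] [ 0.573 -0.305  0.021]
[335.6 221.3] [331, 216, 10, 12, 88] [ 0.571 -0.249  0.021]
[366.  232.7] [361, 228, 11, 11, 94] [ 0.542 -0.324  0.021]
[329.  238.5] [324, 233, 11, 12, 92] [ 0.528 -0.232  0.021]
[360.3 252.8] [354, 248, 13, 11, 96] [ 0.493 -0.308  0.021]
[341.8 255.7] [335, 251, 13, 11, 96] [ 0.486 -0.262  0.021]
chest scene
[269.1 252.9] [264, 249, 11, 9, 76] [ 0.571 -0.247  0.021]
[251.8 254.3] [247, 250, 10, 10, 78] [ 0.529 -0.23   0.021]
[280.3 267.6] [276, 263, 10, 11, 82] [ 0.573 -0.302  0.021]
[243.4 268.5] [239, 265, 9, 10, 62] [ 0.488 -0.26   0.021]
[272.8 276.3] [268, 274, 11, 6, 45] [ 0.543 -0.316  0.021]
[254.2 277.2] [251, 276, 7, 4, 14] [ 0.5   -0.297  0.021]
dish
[176.9 203.1] [156, 182, 45, 41, 1348] [0.622 0.16  0.02 ]
[225.  162.9] [207, 151, 36, 26, 716] [0.629 0.156 0.02 ]
spoon
[296.4 264.7] [275, 255, 36, 23, 320]
[215.9 208. ] [208, 201, 17, 17, 177]
pan centre guess [ 0.534 -0.283  0.072] bin corners rim [array([ 0.531, -0.05 ,  0.112]), array([ 0.514, -0.157,  0.112]), array([ 0.407, -0.142,  0.112]), array([ 0.429, -0.027,  0.112])]
```

View pics/c1.png

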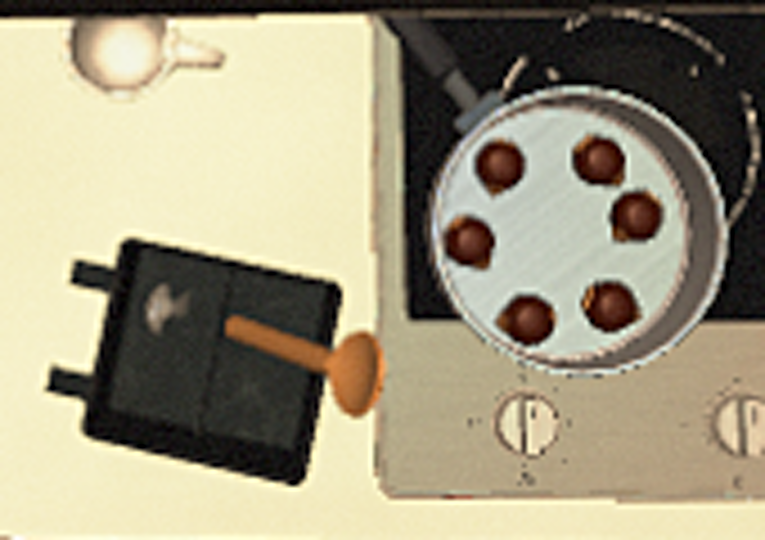

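The crop shows the bin's corners at (125,238), (342,285), (300,485) and (82,432). The spoon tail is at (230,325) and its head at (357,374). The pan rim circle is centred at (578,231), and a teaspoon stands at (165,305).

```bash
cat >> h.py <<'E'
def plan(p,closing=None,z=None):
    """shift in tool axes (cm) to bring grasp point (3 mm ahead) to p, roll so that tool y is along closing"""
    T=pose(); d=np.array(p)+[0,0,.003]-T[:3,3]; t=T[:3,:3].T@d*100; r=None
    if closing is not None:
        c=T[:3,:3].T@np.append(closing,0); r=np.degrees(np.arctan2(-c[0],c[1])); r=(r+90)%180-90
    return t.round(1),None if r is None else round(float(r),1)
E
python3 - <<'E'
from h import *
t,s=cam('top'),cam('scene')
C=lambda u,v:(225+(u+.5)/4.5-.5,185+(v+.5)/4.5-.5)
co=[onz(t,C(*p),.112) for p in [(125,238),(342,285),(300,485),(82,432)]]
for c in co: print(c.round(3))
print('sides',[round(float(np.linalg.norm(co[i]-co[(i+1)%4])),3) for i in range(4)])
u=co[1]+co[0]-co[2]-co[3]; u=u[:2]/np.linalg.norm(u[:2]); print('bin x dir',u)
h=onz(t,C(357,374),.167); tl=onz(t,C(230,325),.008); print('head',h,'tail',tl,'dist',np.linalg.norm(h-tl))
print('scene check',proj(s,h),proj(s,tl),'rim of scene blob 216.5,209.5')
print(two(t,C(357,374),s,(216.5,209.5)))
print('plan',plan(h,u),plan(h+[0,0,.09],u)); print(pose().round(3))
E
```

```text
[ 0.532 -0.046  0.112]
[ 0.508 -0.156  0.112]
[ 0.409 -0.134  0.112]
[ 0.434 -0.024  0.112]
sides [0.112, 0.102, 0.112, 0.1]
bin x dir [ 0.97517685 -0.22142742]
head [ 0.46799541 -0.15963065  0.167     ] tail [ 0.48221001 -0.09762018  0.008     ] dist 0.17125522617961364
scene check [216.22184573 206.11310257] [215.74022529 230.55864508] rim of scene blob 216.5,209.5
(array([ 0.46734016, -0.16035995,  0.15617848]), np.float64(0.00051835654840583))
plan (array([ 36.2, -23.8,   5. ]), -53.1) (array([ 36.2, -23.8,  -4. ]), -53.1)
[[ 0.913  0.408 -0.     0.235]
 [ 0.408 -0.913  0.002 -0.524]
 [ 0.    -0.002 -1.     0.219]
 [ 0.     0.     0.     1.   ]]
```

```bash
python3 -m pendant '[[3,-2,-4,-7],[6,-4,-4,-14],[10,-6,-4,-21],[13,-9,-4,-28],[17,-11,-4,-35],[20,-13,-4,-42],[24,-16,-4,-49],[28,-18,-4,-53],[31,-20,-4,-53],[34,-22,-4,-53],[36.2,-23.8,-4,-53],[36.2,-23.8,-4,-53]]' 1 && python3 -m pendant '[[0,0,0,0],[0,0,0,0]]'
python3 - <<'E'
from h import *
c=cam('wrist'); im=save('wrist','w1.png'); print(pose().round(3).tolist()); print(ctrl.get_obs()['q'])
print('expected head px',proj(c,[.468,-.160,.165]),'pan',proj(c,[.534,-.283,.072]))
E
```

```text
time_s: 1.1
eef_pos: [0.4698, -0.1545, 0.2596]
eef_rot: [-0.001, 0.78, 0.625, 0.001]
wrist_force: [0.2, 0.5, -0.6]
opening: 1.001
grasp_force: 0.0
time_s: 1.27
eef_pos: [0.4678, -0.1598, 0.2595]
eef_rot: [-0.0, 0.782, 0.624, -0.0]
wrist_force: [0.6, -0.2, 0.2]
opening: 1.0
grasp_force: 0.0
[[0.224, 0.975, -0.001, 0.468], [0.975, -0.224, -0.0, -0.16], [-0.0, -0.001, -1.0, 0.26], [0.0, 0.0, 0.0, 1.0]]
[-5.70650578e-01 -3.56025429e-02  1.75632233e+00 -5.10351494e-04
  1.42131243e+00 -3.45016739e-01]
expected head px [258.00181845 196.16083477] pan [324.25429139 248.85636295]
```

View pics/w1.png

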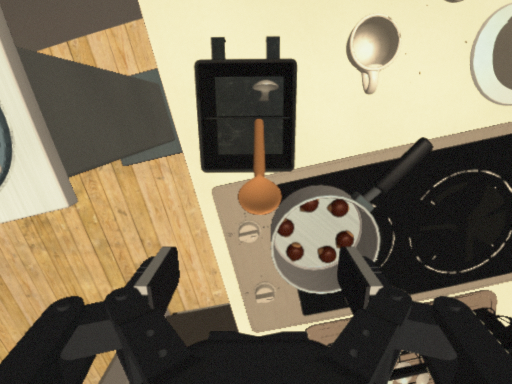

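The head sits at (259,196), which agrees with the measurement to about 1 px. I'm descending on it and closing.

```bash
python3 -m pendant '[[0,0,4,0],[0,0,7,0],[0,0,9.3,0],[0,0,9.3,0]]' 1 && python3 -m pendant '[[0,0,0,0],[0,0,0,0],[0,0,0,0],[0,0,0,0],[0,0,0,0],[0,0,0,0]]' 0 && python3 -m pendant '[[0,0,-2,0],[0,0,-4,0],[0,0,-6,0],[0,0,-9,0],[0,0,-12,0],[0,0,-15,0],[0,0,-18,0],[0,0,-18,0],[0,0,-18,0]]'
python3 - <<'E'
from h import *
save('scene','s1.png')
im=cv2.imread('pics/s1.png')[60:300,120:340]; cv2.imwrite('pics/s1c.png',cv2.resize(im,None,fx=2.5,fy=2.5))
E
```

```text
time_s: 1.65
eef_pos: [0.4643, -0.1593, 0.1618]
eef_rot: [-0.004, 0.783, 0.622, -0.002]
wrist_force: [-1.3, 1.1, -0.2]
opening: 1.0
grasp_force: 0.0
time_s: 2.15
eef_pos: [0.4721, -0.163, 0.1738]
eef_rot: [0.006, 0.782, 0.623, 0.001]
wrist_force: [1.5, -1.2, 47.5]
opening: 0.167
grasp_force: 33.5
time_s: 2.9
eef_pos: [0.4691, -0.1602, 0.3497]
eef_rot: [0.003, 0.782, 0.623, 0.001]
wrist_force: [-0.3, 0.1, -0.4]
opening: -0.002
grasp_force: 0.0
```

View pics/s1c.png

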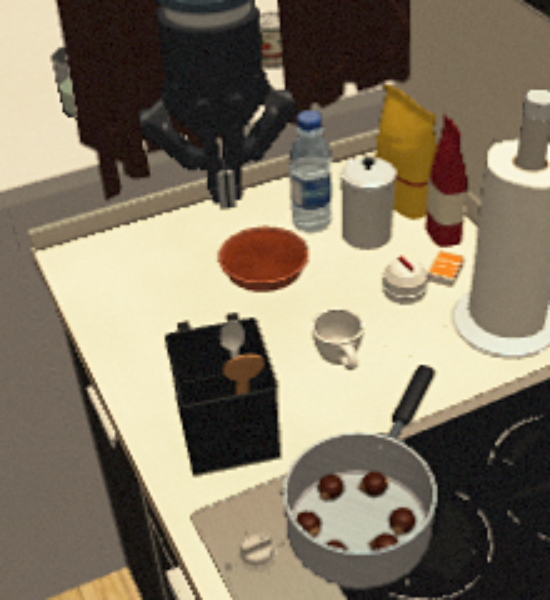

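The grasp slipped off the top of the head because it was too high. The spoon still stands in the bin, at crop (243,365). I'll check it with both fixed cameras and grip lower.

```bash
python3 -m pendant '[[0,0,0,0],[0,0,0,0],[0,0,0,0],[0,0,0,0],[0,0,0,0],[0,0,0,0]]' 1; python3 - <<'E'
from h import *
c=cam('wrist'); im=imaging.camera('wrist')[:,:,::-1].copy()
m=cv2.inRange(cv2.cvtColor(im,cv2.COLOR_BGR2HSV),(5,120,60),(25,255,255)); m[:, :200]=0; m[:,300:]=0; m[240:]=0
n,l,st,ce=cv2.connectedComponentsWithStats(m); i=1+np.argmax(st[1:,4]); print(st[i],ce[i])
w=(l==i).sum(1); print([(r,int(w[r]),round(float(np.where(l[r]==i)[0].mean()),1)) for r in range(st[i][1],st[i][1]+st[i][3],2)])
print(proj(c,[.468,-.160,.165]),proj(c,[.4822,-.0976,.008]))
B=imaging.camera('scene')[:,:,::-1].copy(); m=cv2.inRange(cv2.cvtColor(B,cv2.COLOR_BGR2HSV),(5,120,40),(25,255,255)); k=m[180:245,190:235]
print(cv2.boundingRect(k), cam('scene') and proj(cam('scene'),[.468,-.160,.165]))
E
```

```text
time_s: 3.45
eef_pos: [0.468, -0.1597, 0.3465]
eef_rot: [-0.0, 0.782, 0.623, -0.0]
wrist_force: [0.0, -0.7, 0.2]
opening: 0.845
grasp_force: 0.0
[ 245  117   33   72 1040] [260.40096154 162.18653846]
[(117, 3, 258.0), (119, 7, 258.0), (121, 8, 258.5), (123, 8, 258.5), (125, 8, 258.5), (127, 8, 258.5), (129, 8, 258.5), (131, 8, 258.5), (133, 9, 259.0), (135, 9, 259.0), (137, 9, 259.0), (139, 9, 259.0), (141, 9, 259.0), (143, 9, 259.0), (145, 8, 259.5), (147, 10, 259.5), (149, 10, 259.5), (151, 9, 260.0), (153, 10, 259.5), (155, 10, 259.5), (157, 9, 260.0), (159, 8, 260.5), (161, 7, 260.0), (163, 11, 260.0), (165, 18, 260.5), (167, 23, 261.0), (169, 27, 261.0), (171, 30, 260.5), (173, 32, 261.5), (175, 33, 261.0), (177, 33, 261.0), (179, 32, 261.5), (181, 30, 261.5), (183, 27, 262.0), (185, 21, 261.0), (187, 12, 261.5)]
[257.93360282 175.66795703] [258.00037307 119.04954081]
(19, 21, 17, 17) [216.33965129 206.78588846]
```

```bash
python3 -m pendant '[[0,0.3,4,0],[0,0.3,8,0],[0,0.3,12,0],[0,0.3,15,0],[0,0.3,17.5,0],[0,0.3,19.0,0],[0,0.3,19.8,0],[0,0.3,19.8,0],[0,0.3,19.8,0]]' 1 && python3 -m pendant '[[0,0,0,0],[0,0,0,0],[0,0,0,0],[0,0,0,0],[0,0,0,0],[0,0,0,0],[0,0,0,0],[0,0,0,0]]' 0
```

```text
time_s: 4.3
eef_pos: [0.4714, -0.1606, 0.1494]
eef_rot: [0.0, 0.782, 0.623, 0.0]
wrist_force: [-0.1, 0.6, 1.5]
opening: 1.002
grasp_force: 0.0
time_s: 4.97
eef_pos: [0.4717, -0.1609, 0.15]
eef_rot: [0.001, 0.782, 0.623, 0.0]
wrist_force: [-0.6, -1.4, 5.3]
opening: 0.437
grasp_force: 59.5
```

```bash
python3 -m pendant '[[0,0,-1,0],[0,0,-2.5,0],[0,0,-4,0],[0,0,-6,0],[0,0,-8,0],[0,0,-10,0],[0,0,-12,0],[0,0,-14,0],[0,0,-16,0],[0,0,-18,0],[0,0,-18,0],[0,0,-18,0]]'
python3 - <<'E'
from h import *
save('scene','s2.png')
im=cv2.imread('pics/s2.png')[60:300,120:340]; cv2.imwrite('pics/s2c.png',cv2.resize(im,None,fx=2.5,fy=2.5))
E
```

```text
time_s: 5.97
eef_pos: [0.4714, -0.1606, 0.33]
eef_rot: [0.001, 0.782, 0.623, 0.0]
wrist_force: [-0.4, 0.1, -1.7]
opening: 0.434
grasp_force: 60.2
```

View pics/s2c.png

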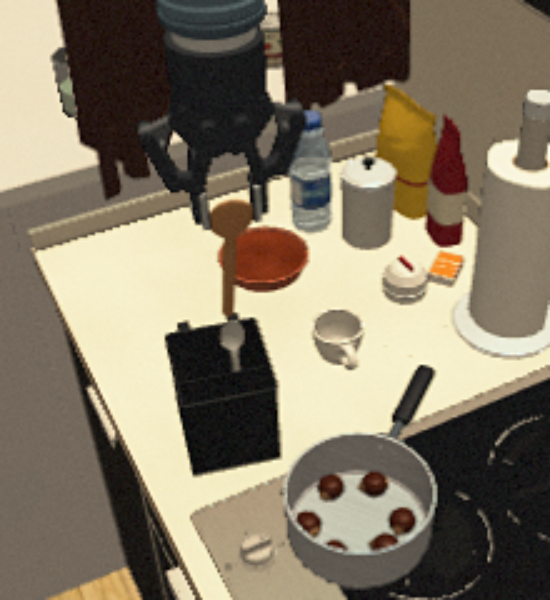

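The spoon hangs head up from the gripper, with its head at crop (232,215) and its tail just above the bin at (228,312). I'll carry it to the free worktop at +y and lay it down by an arc about its tail.

```bash
python3 -m pendant '[[2,-0.5,0,0],[5,-1.2,0,0],[8,-2,0,0],[11,-2.7,0,0],[14.5,-3.5,0,0],[18,-4.4,0,0],[21.5,-5.2,0,0],[25,-6.1,0,0],[28,-6.8,0,0],[31,-7.6,0,0],[33,-8,0,0],[34,-8.3,0,0]]' && python3 -m pendant '[[0,0,2,0],[0,0,5,0],[0,0,8,0],[0,0,11,0],[0,0,13.5,0],[0,0,15,0],[0,0,16,0],[-0.8,0,16.5,0],[-1.6,0,16.8,0],[-2.5,0,17.2,0],[-3.7,0,18,0],[-4.9,0,19,0]]' && python3 -m pendant '[[-1.1,0,1,0],[-2.2,0,2.1,0],[-3.1,0,3.3,0],[-3.9,0,4.6,0],[-4.6,0,6,0],[-5.2,0,7.3,0],[-5.5,0,8.6,0],[-5.8,0,9.8,0],[-6,0,10.6,0],[-6.1,0,11.3,0],[-6.1,0,11.3,0]]'
python3 - <<'E'
from h import *
save('scene','s3.png')
im=cv2.imread('pics/s3.png')[60:300,120:340]; cv2.imwrite('pics/s3c.png',cv2.resize(im,None,fx=2.5,fy=2.5))
E
```

```text
time_s: 7.02
eef_pos: [0.4647, 0.1919, 0.327]
eef_rot: [-0.001, 0.781, 0.624, -0.001]
wrist_force: [-0.7, -0.1, -0.8]
opening: 0.435
grasp_force: 60.2
time_s: 8.02
eef_pos: [0.4582, 0.1389, 0.1425]
eef_rot: [0.004, 0.782, 0.624, 0.002]
wrist_force: [-2.1, -15.9, 37.7]
opening: 0.434
grasp_force: 65.2
time_s: 8.93
eef_pos: [0.4408, 0.0817, 0.025]
eef_rot: [-0.0, 0.782, 0.623, -0.0]
wrist_force: [-0.4, -0.5, 0.7]
opening: 0.43
grasp_force: 59.8
```

View pics/s3c.png

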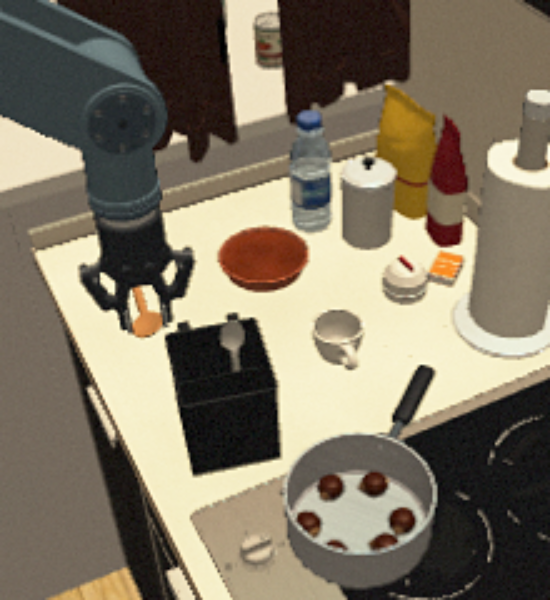

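The spoon now lies almost flat, head at crop (147,322), handle running back towards the left. I'll release, rise, and find it with the wrist camera.

```bash
python3 -m pendant '[[0,0,0,0],[0,0,0,0],[0,0,0,0],[0,0,0,0],[0,0,0,0],[0,0,-3,0],[0,0,-7,0],[2,0,-11,0],[5,0,-15,0],[8,0,-17,0],[8,0,-17,0],[8,0,-17,0]]' 1
python3 - <<'E'
from h import *
c=cam('wrist'); im=save('wrist','w2.png'); T=pose(); im=im[:,:,::-1]
m=cv2.inRange(cv2.cvtColor(im,cv2.COLOR_BGR2HSV),(5,110,60),(25,255,255))
n,l,st,ce=cv2.connectedComponentsWithStats(m)
for i in range(1,n):
    if st[i][4]<150: continue
    ys,xs=np.where(l==i); P=np.array([onz(c,(x,y),.006) for x,y in zip(xs,ys)])[:,:2]; mu=P.mean(0); u=np.linalg.svd(P-mu)[2][0] if len(P)<6000 else [1,0]; s=(P-mu)@u
    print(st[i],'mean',mu.round(3),'dir',np.round(u,3),'ends',(mu+s.min()*u).round(3),(mu+s.max()*u).round(3),'len',np.ptp(s).round(3))
print(T.round(3).tolist())
E
```

```text
time_s: 9.98
eef_pos: [0.4608, 0.1619, 0.1982]
eef_rot: [0.001, 0.781, 0.624, 0.002]
wrist_force: [0.4, -0.3, -0.4]
opening: 1.002
grasp_force: 0.0Traceback (most recent call last):
  File "<stdin>", line 8, in <module>
TypeError: can't multiply sequence by non-int of type 'numpy.float64'
```

```bash
python3 - <<'E'
from h import *
c=cam('wrist'); im=cv2.imread('pics/w2.png')
m=cv2.inRange(cv2.cvtColor(im,cv2.COLOR_BGR2HSV),(5,150,60),(25,255,255))
n,l,st,ce=cv2.connectedComponentsWithStats(m)
for i in range(1,n):
    if st[i][4]<150: continue
    ys,xs=np.where(l==i); P=np.array([onz(c,(x,y),.006) for x,y in zip(xs,ys)])[:,:2]; mu=P.mean(0); u=np.linalg.eigh(np.cov(P.T))[1][:,1]; s=(P-mu)@u
    print(st[i],'dir',np.round(u,3),'ends',(mu+s.min()*u).round(3),(mu+s.max()*u).round(3),'len',np.ptp(s).round(3))
E
```

```text
[ 347   97   99  102 7824] dir [-0.686  0.727] ends [0.682 0.107] [0.594 0.2  ] len 0.127
[ 243  107   28  147 1454] dir [0.179 0.984] ends [0.434 0.051] [0.469 0.242] len 0.195
```

View pics/w2.png

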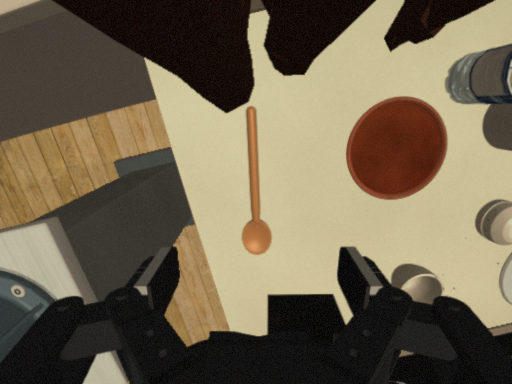

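The spoon lies with its head at (257,236) and tail at (251,108), about 195 mm long. The dish is at (397,147). I'll grip the handle 50 mm from the tail.

```bash
python3 - <<'E'
from h import *
print(plan([.460,.193,.022],[.984,-.179]), ctrl.get_obs()['q'])
E
```

```text
(array([ 3.2, -0.7, 17.1]), -2.5) [ 9.24523851e-02  3.28141125e-03  1.84942644e+00 -3.86523488e-04
  1.28808934e+00  3.15311601e-01]
```

```bash
python3 -m pendant '[[3.2,-0.7,3,-2.5],[3.2,-0.7,7,-2.5],[3.2,-0.7,11,-2.5],[3.2,-0.7,14,-2.5],[3.2,-0.7,16,-2.5],[3.2,-0.7,17.1,-2.5],[3.2,-0.7,17.1,-2.5],[3.2,-0.7,17.1,-2.5]]' 1 && python3 -m pendant '[[0,0,0,0],[0,0,0,0],[0,0,0,0],[0,0,0,0],[0,0,0,0],[0,0,0,0],[0,0,0,0],[0,0,0,0],[0,0,0,0],[0,0,0,0]]' 0 && python3 -m pendant '[[0,0,-1,0],[0,0,-3,0],[0,0,-6,0],[0,0,-10,0],[0,0,-14,0],[0,0,-17,0],[0,0,-17,0],[0,0,-17,0]]'
python3 - <<'E'
from h import *
# grip 30 mm outside the front wall, -y half
b=np.array([.975,-.22,0]); p=np.array([.415,-.106,0])-.03*b
print(p, plan([p[0],p[1],.157],[.22,.975]), pose().round(3).tolist())
E
```

```text
time_s: 10.7
eef_pos: [0.4588, 0.1922, 0.0242]
eef_rot: [-0.001, 0.769, 0.64, -0.001]
wrist_force: [-0.3, -0.4, 0.7]
opening: 0.997
grasp_force: 0.0
time_s: 11.53
eef_pos: [0.4595, 0.1931, 0.0248]
eef_rot: [-0.0, 0.768, 0.64, -0.0]
wrist_force: [0.7, -0.2, 0.0]
opening: -0.001
grasp_force: 0.0
time_s: 12.2
eef_pos: [0.4611, 0.1934, 0.1979]
eef_rot: [0.001, 0.768, 0.64, 0.002]
wrist_force: [0.4, 0.4, -1.1]
opening: -0.001
grasp_force: 0.0
[ 0.38575 -0.0994   0.     ] (array([-30.2,  -2.2,   3.7]), -87.7) [[0.18, 0.984, 0.006, 0.461], [0.984, -0.18, 0.001, 0.193], [0.002, 0.005, -1.0, 0.198], [0.0, 0.0, 0.0, 1.0]]
```

The fingers shut on nothing. I'll check where the spoon is now.

```bash
cat > sp.py <<'E'
from h import *
import sys
c=cam('wrist'); im=save('wrist',sys.argv[1])[:,:,::-1]
m=cv2.inRange(cv2.cvtColor(im,cv2.COLOR_BGR2HSV),(5,150,60),(25,255,255))
n,l,st,ce=cv2.connectedComponentsWithStats(m)
for i in range(1,n):
    if st[i][4]<150: continue
    ys,xs=np.where(l==i); P=np.array([onz(c,(x,y),.006) for x,y in zip(xs,ys)])[:,:2]; mu=P.mean(0); u=np.linalg.eigh(np.cov(P.T))[1][:,1]; s=(P-mu)@u
    print(st[i],'dir',np.round(u,3),'ends',(mu+s.min()*u).round(3),(mu+s.max()*u).round(3),'len',np.ptp(s).round(3))
E
python3 -m pendant '[[-3,0,0,0],[-6,0,0,0],[-6,0,0,0],[-6,0,0,0]]' 1; python3 sp.py w3.png; python3 - <<'E'
from h import *
print(pose()[:3,3])
t=cam('top'); A=save('top','t3.png')[:,:,::-1]
m=cv2.inRange(cv2.cvtColor(A,cv2.COLOR_BGR2HSV),(5,120,60),(25,255,255))
n,l,st,ce=cv2.connectedComponentsWithStats(m)
for i in range(1,n):
    if 40<st[i][4]<1000: print(st[i],ce[i].round(1),onz(t,ce[i],.01).round(3))
E
```

```text
time_s: 12.53
eef_pos: [0.4476, 0.133, 0.1935]
eef_rot: [-0.001, 0.769, 0.639, -0.001]
wrist_force: [-0.8, 0.2, -0.3]
opening: 0.564
grasp_force: 0.0
[ 359   73  104  108 8613] dir [-0.989  0.147] ends [0.706 0.148] [0.579 0.167] len 0.129
[ 247   78   29  157 1579] dir [0.175 0.985] ends [0.437 0.051] [0.471 0.244] len 0.196
[0.44795718 0.13375966 0.19377479]
[ 25 125  16  10  51] [ 32.5 130.1] [0.839 0.597 0.01 ]
[353 215  10  11  56] [357.7 220. ] [ 0.575 -0.307  0.01 ]
[332 216   8   9  46] [335.9 220.5] [ 0.574 -0.252  0.01 ]
[361 228  11  11  63] [365.9 232.7] [ 0.542 -0.326  0.01 ]
[325 233   9  12  57] [329.1 238.3] [ 0.529 -0.234  0.01 ]
[357 248  10   9  51] [360.9 252.7] [ 0.492 -0.312  0.01 ]
[336 252  10   9  58] [341.  255.5] [ 0.486 -0.262  0.01 ]
[168 264  52  18 378] [200.4 271.5] [0.444 0.098 0.01 ]
[182 378  26   6 131] [194.  380.7] [0.171 0.112 0.01 ]
[298 380  51   4  75] [319.3 382.6] [ 0.175 -0.202  0.01 ]
```

```bash
python3 - <<'E'
from h import *
print(plan([.463,.195,.0155],[.985,-.175]))
E
```

```text
(array([ 6.2,  0.4, 17.5]), -0.3)
```

```bash
python3 -m pendant '[[4,0.2,1,0],[6.2,0.4,5,0],[6.2,0.4,9,0],[6.2,0.4,13,0],[6.2,0.4,15.5,0],[6.2,0.4,17,0],[6.2,0.4,17.5,0],[6.2,0.4,17.5,0]]' 1 && python3 -m pendant '[[0,0,0,0],[0,0,0,0],[0,0,0,0],[0,0,0,0],[0,0,0,0],[0,0,0,0],[0,0,0,0],[0,0,0,0],[0,0,0,0]]' 0
```

```text
time_s: 13.3
eef_pos: [0.4622, 0.1948, 0.0181]
eef_rot: [-0.001, 0.768, 0.641, -0.002]
wrist_force: [0.0, -0.4, 0.1]
opening: 0.998
grasp_force: 0.0
time_s: 14.05
eef_pos: [0.4639, 0.1943, 0.0199]
eef_rot: [-0.0, 0.768, 0.64, -0.0]
wrist_force: [-0.1, 0.2, 0.1]
opening: 0.001
grasp_force: 0.0
```

```bash
python3 sp.py w4.png; python3 -m pendant '[[0,0,-4,0],[0,0,-8,0],[0,0,-8,0]]' ; python3 sp.py w5.png; python3 - <<'E'
import cv2
a=cv2.imread('pics/w4.png')[60:384,90:430];b=cv2.imread('pics/w5.png')[60:384,90:430]
cv2.imwrite('pics/w45.png',cv2.resize(cv2.hconcat([a,b]),(800,381)))
E
```

```text
[ 247  155   17   82 1290] dir [0.175 0.985] ends [0.462 0.192] [0.471 0.245] len 0.054
[  430   171    82   157 10412] dir [-0.147  0.989] ends [0.625 0.071] [0.605 0.207] len 0.137
[252 310  12  27 251] dir [0.225 0.974] ends [0.448 0.108] [0.453 0.132] len 0.025
time_s: 14.35
eef_pos: [0.4688, 0.1953, 0.1067]
eef_rot: [0.003, 0.768, 0.64, 0.005]
wrist_force: [2.1, 0.1, 1.8]
opening: 0.0
grasp_force: 0.0
[  372   143   127   122 11929] dir [-0.895  0.446] ends [0.704 0.121] [0.585 0.181] len 0.133
[246 160  10  76 498] dir [0.24  0.971] ends [0.454 0.154] [0.473 0.229] len 0.076
```

View pics/w45.png

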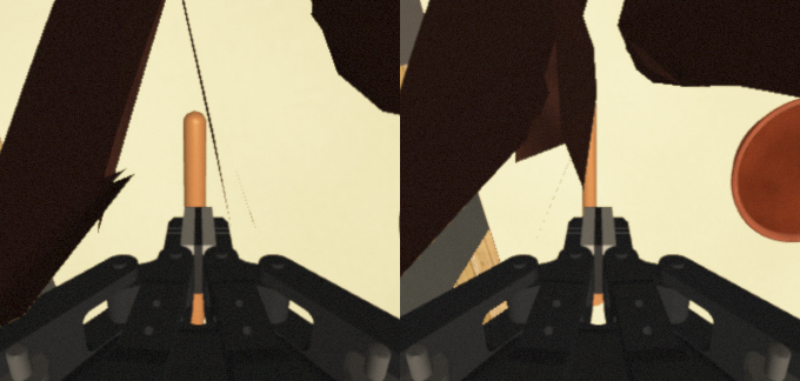

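Both images show the closed pads sitting on top of the handle, at (197,210). The tips are not reaching below its middle. I'll pre-shape the fingers and feel lower.

```bash
python3 -m pendant '[[0,0,0,0],[0,0,0,0],[0,0,0,0],[0,0,4,0],[0,0,8,0],[0,0,8,0],[0,0,8,0]]' 0.35 && python3 -m pendant '[[0,0,0.3,0],[0,0,0.5,0],[0,0,0.5,0]]' && python3 -m pendant '[[0,0,0.3,0],[0,0,0.4,0],[0,0,0.4,0]]'
```

```text
time_s: 14.98
eef_pos: [0.4602, 0.1937, 0.0168]
eef_rot: [-0.002, 0.768, 0.64, -0.004]
wrist_force: [0.8, 0.1, 1.4]
opening: 0.347
grasp_force: 0.0
time_s: 15.23
eef_pos: [0.4655, 0.1946, 0.0168]
eef_rot: [0.001, 0.768, 0.64, 0.002]
wrist_force: [0.1, -0.7, -0.4]
opening: 0.355
grasp_force: 0.0
time_s: 15.48
eef_pos: [0.4642, 0.1944, 0.0114]
eef_rot: [0.0, 0.768, 0.64, 0.0]
wrist_force: [0.2, 0.2, 0.0]
opening: 0.349
grasp_force: 0.0
```

```bash
python3 -m pendant '[[0,0,0,0],[0,0,0,0],[0,0,0,0],[0,0,0,0],[0,0,0,0],[0,0,0,0]]' 0
```

```text
time_s: 15.98
eef_pos: [0.4639, 0.1943, 0.0109]
eef_rot: [-0.0, 0.768, 0.64, -0.0]
wrist_force: [0.3, -0.4, 0.1]
opening: -0.001
grasp_force: 0.0
```

```bash
python3 -m pendant '[[0,0,0,0],[0,0,0,0],[0,0,0,0],[0,0,0.3,0],[0,0,0.5,0],[0,0,0.5,0]]' 0.25 && python3 -m pendant '[[0,0,0.3,0],[0,0,0.5,0],[0,0,0.5,0]]'; python3 - <<'E'
from h import *
o=ctrl.get_obs(); print(o['wrist_force'],o['torque'],o['eef_pos'])
im=imaging.camera('wrist')[:,:,::-1]; s=imaging.camera('scene')[:,:,::-1]
cv2.imwrite('pics/mix.png',cv2.hconcat([cv2.resize(im[140:384,150:370],(400,444)),cv2.resize(s[120:240,90:198],(400,444))]))
E
```

```text
time_s: 16.48
eef_pos: [0.4634, 0.1942, 0.0053]
eef_rot: [-0.0, 0.768, 0.64, -0.0]
wrist_force: [0.5, 0.7, -0.4]
opening: 0.25
grasp_force: 0.0
time_s: 16.73
eef_pos: [0.4635, 0.1942, 0.0003]
eef_rot: [-0.0, 0.768, 0.64, -0.0]
wrist_force: [-0.8, -0.3, 0.1]
opening: 0.254
grasp_force: 0.0
[-0.79917348 -0.30639501  0.0922352 ] [-0.00932597  0.00952875  0.01907483] [4.63452173e-01 1.94224825e-01 3.29843116e-04]
```

View pics/mix.png

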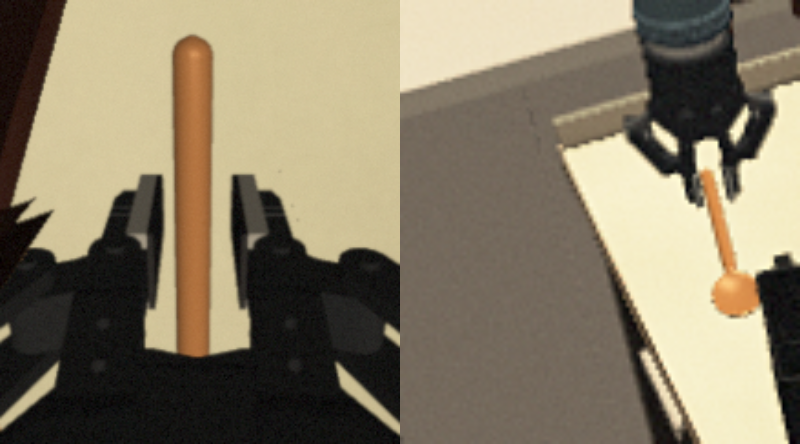

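The picture (left half) shows the handle between the open pads, whose tips are at row 175. The tips sit well above the worktop even though the TCP reads z≈0. So the physical fingertips are about 35 mm shorter than stated, and I'll lower by touch.

```bash
for i in 1; do python3 -m pendant '[[0,0,0.3,0],[0,0,0.6,0],[0,0,0.6,0]]' && python3 -m pendant '[[0,0,0.2,0],[0,0,0.4,0],[0,0,0.4,0]]' && python3 -m pendant '[[0,0,0.2,0],[0,0,0.3,0],[0,0,0.3,0]]';  done | grep -v rot; python3 - <<'E'
from h import *
print(ctrl.get_obs()['q'])
E
```

```text
time_s: 17.08
eef_pos: [0.4634, 0.1942, -0.0057]
wrist_force: [-0.7, 1.6, -0.2]
opening: 0.25
grasp_force: 0.0
time_s: 17.33
eef_pos: [0.4636, 0.1942, -0.0095]
wrist_force: [-0.7, -0.6, -0.4]
opening: 0.254
grasp_force: 0.0
time_s: 17.58
eef_pos: [0.4641, 0.1943, -0.0112]
wrist_force: [-3.9, -2.5, 10.9]
opening: 0.253
grasp_force: 5.4
[ 1.60294355e-01  3.69228173e-01  1.92000446e+00 -1.22135121e-04
  8.52399306e-01  3.41551600e-01]
```

Contact came at TCP z = −0.011. I'll back off 3 mm and close.

```bash
python3 -m pendant '[[0,0,-0.3,0],[0,0,-0.4,0]]' && python3 -m pendant '[[0,0,0,0],[0,0,0,0],[0,0,0,0],[0,0,0,0],[0,0,0,0],[0,0,0,0]]' 0
```

```text
time_s: 17.75
eef_pos: [0.4642, 0.1944, -0.0077]
eef_rot: [0.0, 0.768, 0.64, 0.0]
wrist_force: [-0.2, 1.2, 0.9]
opening: 0.248
grasp_force: 0.0
time_s: 18.25
eef_pos: [0.4644, 0.1944, -0.0076]
eef_rot: [0.0, 0.768, 0.64, 0.0]
wrist_force: [-1.0, -0.0, 5.2]
opening: 0.112
grasp_force: 59.1
```

Gripped: opening 0.112, 59 N. I'll lift, turn the tail towards +x, and bring it over the bin's front rim.

```bash
python3 -m pendant '[[0,0,-1,0],[0,0,-3,0],[0,0,-6,0],[0,0,-10,0],[0,0,-14,0],[0,0,-17,0],[0,0,-18.4,0],[0,0,-18.4,0]]' && python3 -m pendant '[[-1,0,0,7],[-3,-0.3,0,14],[-6,-0.5,0,21],[-9,-0.7,0,28],[-12,-0.9,0,35],[-15,-1.2,0,42],[-18,-1.4,0,49],[-21,-1.7,0,56],[-24,-1.9,0,63],[-27,-2.2,0,70],[-29,-2.3,0,77],[-30.3,-2.4,0,84]]' && python3 -m pendant '[[0,0,0,7],[0,0,0,8.3],[0,0,0,8.3],[0,0,0,8.3]]'
python3 - <<'E'
from h import *
print(pose().round(3).tolist(),ctrl.get_obs()['q'].round(2),ctrl.get_obs()['opening'])
for n in ['scene','top']:
    c=cam(n); A=save(n,n+'4.png')[:,:,::-1]
    m=cv2.inRange(cv2.cvtColor(A,cv2.COLOR_BGR2HSV),(5,140,60),(25,255,255)); N,l,st,ce=cv2.connectedComponentsWithStats(m)
    for i in range(1,N):
        if st[i][4]>60: print(n,st[i],ce[i].round(1))
    T=pose(); u=T[:3,0]; g=T[:3,3]+[0,0,.0137]; print('expect tail/grip/head',[proj(c,g+k*u).round(1) for k in (.05,0,-.123)])
E
```

```text
time_s: 18.92
eef_pos: [0.4665, 0.1948, 0.1807]
eef_rot: [0.002, 0.768, 0.64, 0.004]
wrist_force: [0.7, 0.2, -1.0]
opening: 0.114
grasp_force: 58.8
time_s: 19.92
eef_pos: [0.3842, -0.1009, 0.1747]
eef_rot: [-0.0, 0.999, -0.042, -0.001]
wrist_force: [-0.4, -0.8, -1.0]
opening: 0.115
grasp_force: 58.7
time_s: 20.25
eef_pos: [0.3852, -0.0988, 0.1752]
eef_rot: [-0.0, 0.994, -0.109, -0.001]
wrist_force: [0.9, -0.4, -1.3]
opening: 0.112
grasp_force: 58.7
[[0.976, -0.216, -0.001, 0.385], [-0.216, -0.976, 0.001, -0.099], [-0.001, -0.001, -1.0, 0.175], [0.0, 0.0, 0.0, 1.0]] [-0.55 -0.19  2.07  0.    1.26  1.24] 0.11172541953915545
scene [270  94  26  54 851] [282.8 119.6]
scene [208 151  35  25 696] [225.  162.8]
scene [292 161  13  10  84] [298.1 165.4]
scene [179 191  17   6  64] [187.  193.5]
scene [113 195  57  17 358] [136.1 202.8]
scene [ 132  295   56   89 1491] [159.2 345.5]
scene [121 312  11  22  67] [127.1 322.8]
scene [182 342  22  29  91] [194.5 356.2]
scene [  0 353  10  31 124] [  5.  371.8]
scene [ 12 353  10  20  85] [ 16.1 361. ]
expect tail/grip/head [array([194.9, 191.7]), array([174.6, 195.4]), array([123.7, 204.7])]
top [ 156  183   45   40 1331] [176.8 203.2]
top [275 285   9  19 103] [279.  293.8]
top [183 304  60  22 663] [207. 313.]
top [ 286  306  193   23 2699] [388.5 316.2]
top [182 351  31   8 107] [198.7 354.3]
top [369 354  52  11 184] [400.4 359.2]
top [416 365  64   6 129] [448.9 366.2]
top [453 372  22   8  85] [464.3 375.5]
top [182 379  19   5  76] [191.1 381.2]
expect tail/grip/head [array([280.2, 285.3]), array([275.2, 309.6]), array([262.4, 370.3])]
```

The scene and top masks match the expected tail and head pixels, so the spoon is held level. Now I'll press the tail up over the front rim.

```bash
python3 -m pendant '[[0,0,2,0],[0,0,4.5,0],[0,0,6.5,0],[0,0,7.2,0],[0,0,7.6,0],[0,0,8,0],[0,0,8.4,0],[0,0,8.8,0],[0,0,8.8,0]]' && python3 -m pendant '[[0.1,0,0.4,0],[0.2,0,0.8,0],[0.3,0,1.2,0],[0.4,0,1.6,0],[0.6,0,2,0],[0.8,0,2.4,0],[1,0,2.7,0],[1,0,2.7,0]]'
cat > el.py <<'E'
from h import *
# spoon elevation in the vertical plane through the grip: head blob in the scene view, for trial elevations
import sys
c=cam('scene'); A=imaging.camera('scene')[:,:,::-1]; T=pose(); u=T[:3,0]; g=T[:3,3]+[0,0,.0137]
m=cv2.inRange(cv2.cvtColor(A,cv2.COLOR_BGR2HSV),(5,140,50),(25,255,255)); N,l,st,ce=cv2.connectedComponentsWithStats(m)
for i in range(1,N):
    if 60<st[i][4]<700: print(st[i],ce[i].round(1))
print(g.round(3))
for e in (0,15,30,40,50,60,70,80,90):
    d=-u*np.cos(np.radians(e))-np.array([0,0,np.sin(np.radians(e))]); print(e,proj(c,g+.123*d).round(1),proj(c,g-.05*d).round(1))
E
python3 el.py
```

```text
time_s: 21.1
eef_pos: [0.3849, -0.0992, 0.0886]
eef_rot: [0.0, 0.994, -0.109, -0.001]
wrist_force: [-8.7, 0.3, 12.8]
opening: 0.115
grasp_force: 67.9
time_s: 21.77
eef_pos: [0.3923, -0.1004, 0.0614]
eef_rot: [-0.001, 0.994, -0.109, -0.004]
wrist_force: [-20.7, 2.9, 20.4]
opening: 0.113
grasp_force: 99.3
[208 151  35  25 695] [225.  162.8]
[292 161  13  10  84] [298.1 165.4]
[166 231  16  31 149] [172.2 247.7]
[122 312  10  24  66] [127.1 323. ]
[183 343  23  30 101] [194.3 356.6]
[  1 353   9  31 114] [  5.2 371.3]
[ 12 353   9  16  72] [ 16.3 360.4]
[ 0.392 -0.1    0.075]
0 [136.4 235.2] [202.  222.7]
15 [140.5 242.7] [200.9 219.5]
30 [147.3 248.9] [198.5 216.7]
40 [153.  252.1] [196.4 215.2]
50 [159.4 254.4] [193.8 214. ]
60 [166.4 255.9] [190.8 213.1]
70 [173.8 256.5] [187.6 212.7]
80 [181.3 256.3] [184.3 212.7]
90 [188.8 255.2] [180.9 213.1]
```

Estimated elevation is about 60–65° head down. I'll lift clear, turn half round, and go above the pan.

```bash
python3 -m pendant '[[-1,0,-1,0],[-2,0,-3,0],[-2,0,-6,0],[-2,0,-10,0],[-2,0,-14,0],[-2,0,-18,0],[-2,0,-20,0],[-2,0,-20,0]]' && python3 -m pendant '[[1,1,0,-7],[2,2,0,-14],[3,3,0,-21],[5,4,0,-28],[6,6,0,-35],[8,8,0,-42],[9,9,0,-49],[10,10,0,-56],[11,11,0,-63],[12,12,0,-70],[13,13,0,-77],[14,14.8,0,-84]]' && python3 -m pendant '[[0,0,0,-7],[0,0,0,-14],[0,0,0,-21],[0,0,0,-28],[0,0,0,-35],[0,0,0,-42],[0,0,0,-49],[0,0,0,-56],[0,0,0,-63],[0,0,0,-70],[0,0,0,-77],[0,0,0,-84]]' && python3 -m pendant '[[0,0,0,-7],[0,0,0,-12],[0,0,0,-12],[0,0,0,-12]]'
python3 - <<'E'
from h import *
T=pose(); u=T[:3,0]; g=T[:3,3]+[0,0,.0137]; print(T.round(3).tolist(),ctrl.get_obs()['q'].round(2))
for n in ['scene','top']:
    c=cam(n); A=save(n,n+'5.png')[:,:,::-1]; m=cv2.inRange(cv2.cvtColor(A,cv2.COLOR_BGR2HSV),(5,140,50),(25,255,255)); N,l,st,ce=cv2.connectedComponentsWithStats(m)
    for i in range(1,N):
        if 40<st[i][4]<900: print(n,st[i],ce[i].round(1))
    for e in (50,60,70):
        d=-u*np.cos(np.radians(e))-np.array([0,0,np.sin(np.radians(e))]); print(e,proj(c,g+.123*d).round(1),proj(c,g+.15*d).round(1))
E
```

```text
time_s: 22.48
eef_pos: [0.3786, -0.0985, 0.2671]
eef_rot: [0.002, 0.994, -0.109, 0.005]
wrist_force: [1.3, -0.4, -0.5]
opening: 0.122
grasp_force: 94.5
time_s: 23.48
eef_pos: [0.4803, -0.2713, 0.2597]
eef_rot: [-0.001, 0.81, 0.586, 0.0]
wrist_force: [-0.3, -0.7, -2.0]
opening: 0.116
grasp_force: 94.6
time_s: 24.48
eef_pos: [0.4797, -0.2716, 0.2597]
eef_rot: [-0.001, 0.21, 0.978, 0.001]
wrist_force: [-0.6, 0.2, -0.2]
opening: 0.114
grasp_force: 94.6
time_s: 24.82
eef_pos: [0.4798, -0.2718, 0.26]
eef_rot: [-0.001, 0.111, 0.994, 0.0]
wrist_force: [0.6, 0.1, -1.1]
opening: 0.115
grasp_force: 94.6
[[-0.975, 0.221, -0.001, 0.48], [0.221, 0.975, 0.001, -0.272], [0.001, 0.001, -1.0, 0.26], [0.0, 0.0, 0.0, 1.0]] [-0.73  0.1   1.62  0.    1.43 -2.08]
scene [270  94  26  54 852] [282.8 119.6]
scene [208 153  21  23 328] [217.8 165.3]
scene [292 161  13  10  84] [298.1 165.4]
scene [224 184  11  15  69] [229.1 190. ]
scene [242 206  27  31 144] [255.4 220.2]
scene [264 249  11   7  52] [269.1 252.2]
scene [248 250   9   9  52] [251.6 253.6]
scene [276 263   9  10  59] [280.3 267.4]
scene [239 26
[... 206 characters left out ...]
8 348  16  22  78] [196.4 357.9]
scene [ 12 354   9  16  78] [ 16.2 360.6]
scene [  0 364   8  20  72] [  3.3 373.7]
50 [274.5 224.7] [281.3 229.3]
60 [267.  229.8] [272.3 235.4]
70 [258.8 234.1] [262.5 240.4]
top [331 216  10  12  66] [335.7 221.4]
top [353 216  11  10  62] [358.  220.4]
top [354 228  20  32 364] [364.5 243.2]
top [324 234  10  10  63] [328.8 238.3]
top [336 252  10   9  57] [341.  255.6]
top [392 319  32  10 161] [408.2 323.7]
top [182 350  34   9 108] [199. 354.]
top [298 353   9  10  44] [300.9 356.5]
top [376 354  46  10 176] [401.7 359.1]
top [182 379  25   5  96] [193.8 381.4]
50 [366.5 224.7] [365.8 217.1]
60 [363.6 233.1] [362.3 227.1]
70 [360.9 242.2] [359.2 237.9]
```

The spoon hangs at about 62°, its head over the middle of the pan. I'll descend into the chestnut-free centre.

```bash
python3 -m pendant '[[0.8,0,3,0],[0.8,0,6,0],[0.8,0,9,0],[0.8,0,11,0],[0.8,0,12,0],[0.8,0,12.4,0],[0.8,0,12.4,0]]' && python3 -m pendant '[[0,0,0.2,0],[0,0,0.4,0],[0,0,0.4,0]]'
cat > nuts.py <<'E'
from h import *
import sys
first=np.array([[.573,-.305],[.571,-.249],[.542,-.324],[.528,-.232],[.493,-.308],[.486,-.262]])
t=cam('top'); A=save('top',sys.argv[1])[:,:,::-1]; H=cv2.cvtColor(A,cv2.COLOR_BGR2HSV)
m=cv2.inRange(H,(0,90,30),(15,255,160)); k=np.zeros_like(m); k[200:270,315:390]=m[200:270,315:390]
n,_,st,c=cv2.connectedComponentsWithStats(k)
for i in range(1,n):
    if st[i][4]>=25: p=onz(t,c[i],.021)[:2]; print(st[i][2:],p.round(3),'dists mm',(np.linalg.norm(first-p,axis=1)*1000).round(0).min())
g=cv2.inRange(H,(0,0,140),(179,60,255)); print('wrist',ctrl.get_obs()['wrist_force'].round(1),pose()[:3,3].round(3))
E
python3 nuts.py t6.png
```

```text
time_s: 25.5
eef_pos: [0.472, -0.2705, 0.1365]
eef_rot: [-0.0, 0.111, 0.994, 0.0]
wrist_force: [-0.4, 0.5, -0.4]
opening: 0.116
grasp_force: 94.6
time_s: 25.75
eef_pos: [0.4727, -0.2711, 0.1339]
eef_rot: [0.001, 0.111, 0.994, -0.001]
wrist_force: [0.1, 0.6, -1.0]
opening: 0.115
grasp_force: 94.6
[12 11 94] [ 0.573 -0.305] dists mm 0.0
[10 12 89] [ 0.571 -0.249] dists mm 0.0
[11 11 94] [ 0.542 -0.324] dists mm 0.0
[11 12 91] [ 0.528 -0.232] dists mm 1.0
[19 20 81] [ 0.503 -0.295] dists mm 16.0
[12  7 59] [ 0.49  -0.264] dists mm 4.0
wrist [ 0.4  0.1 -0.7] [ 0.473 -0.271  0.134]
```

```bash
(python3 -m pendant '[[0.5,0.1,0,0],[0.7,0.4,0,0],[0.8,0.8,0,0],[0.7,1.2,0,0],[0.4,1.6,0,0],[0,2,0,0],[-0.6,2.2,0,0],[-1.3,2.3,0,0],[-2.1,2.1,0,0],[-2.8,1.6,0,0],[-3.4,0.9,0,0],[-3.8,0,0,0]]' && python3 -m pendant '[[0.1,-1,0,0],[0.5,-1.9,0,0],[1.1,-2.7,0,0],[1.9,-3.3,0,0],[2.8,-3.7,0,0],[3.8,-3.8,0,0],[4.8,-3.7,0,0],[5.7,-3.3,0,0],[6.5,-2.7,0,0],[7.1,-1.9,0,0],[7.5,-1,0,0],[7.6,0,0,0]]') | grep -E 'pos|force'; python3 nuts.py t7.png
```

```text
eef_pos: [0.51, -0.2798, 0.1328]
wrist_force: [-1.3, 0.1, -0.0]
grasp_force: 94.6
eef_pos: [0.4343, -0.2608, 0.1327]
wrist_force: [0.2, -0.7, -0.8]
grasp_force: 94.6
[13 11 97] [ 0.578 -0.321] dists mm 16.0
[10 12 89] [ 0.571 -0.249] dists mm 0.0
[11 12 92] [ 0.528 -0.232] dists mm 0.0
[12 12 97] [ 0.498 -0.324] dists mm 17.0
[ 26  17 109] [ 0.48  -0.269] dists mm 10.0
wrist [-0.3  1.8 -0.8] [ 0.435 -0.259  0.133]
```

```bash
(python3 -m pendant '[[0.3,1.1,0,0],[-0.2,2.1,0,0],[-0.8,3,0,0],[-1.7,3.6,0,0],[-2.7,4.1,0,0],[-3.8,4.2,0,0],[-4.9,4.1,0,0],[-5.9,3.6,0,0],[-6.8,3,0,0],[-7.4,2.1,0,0],[-7.9,1.1,0,0],[-8,0,0,0]]' && python3 -m pendant '[[0.1,-1,0,0],[0.5,-1.9,0,0],[1.1,-2.7,0,0],[1.9,-3.3,0,0],[2.8,-3.7,0,0],[3.9,-3.8,0,0],[3.9,-3.8,0,0]]') | grep -E 'pos|force'; python3 nuts.py t8.png
```

```text
eef_pos: [0.514, -0.2808, 0.1327]
wrist_force: [0.5, 0.4, -1.1]
grasp_force: 94.5
eef_pos: [0.4644, -0.3079, 0.1326]
wrist_force: [0.8, 1.2, -0.9]
grasp_force: 94.5
[11 11 91] [ 0.583 -0.254] dists mm 13.0
[ 12  11 101] [ 0.575 -0.324] dists mm 19.0
[11 10 79] [ 0.543 -0.228] dists mm 16.0
[15 20 88] [ 0.494 -0.323] dists mm 15.0
[11 11 91] [ 0.484 -0.255] dists mm 7.0
[12 11 73] [ 0.478 -0.287] dists mm 26.0
wrist [-0.1  0.2 -1.2] [ 0.465 -0.308  0.133]
```

```bash
python3 - <<'E'
from h import *
t=cam('top')
for f in ['t7.png','t8.png']:
    A=cv2.imread('pics/'+f); H=cv2.cvtColor(A,cv2.COLOR_BGR2HSV)
    m=cv2.inRange(H,(8,120,120),(25,255,255)); k=np.zeros_like(m); k[190:310,300:400]=m[190:310,300:400]
    n,l,st,c=cv2.connectedComponentsWithStats(k); i=1+np.argmax(st[1:,4]); print(f,st[i])
    ys,xs=np.where(l==i)
    print([(int(r),int(xs[ys==r].min()),int(xs[ys==r].max())) for r in range(ys.min(),ys.max()+1,2)], 'tip',onz(t,(xs[ys==ys.min()].mean(),ys.min()),.015).round(3))
a=cv2.imread('pics/top0.png',0);b=cv2.imread('pics/t8.png',0)
r=lambda im:im[205:272,312:392].astype(np.float32)
# pan displacement from the rim: right side of pan (handle and rim, not the contents)
w=cv2.createHanningWindow((50,60),cv2.CV_32F); print('handle shift px',cv2.phaseCorrelate(a[190:215,315:335].astype(np.float32),b[190:215,315:335].astype(np.float32)), cv2.phaseCorrelate(a[205:270,372:392].astype(np.float32),b[205:270,372:392].astype(np.float32)))
E
```

```text
t7.png [339 252  19  26 217]
[(252, 342, 349), (254, 339, 353), (256, 341, 355), (258, 342, 356), (260, 343, 356), (262, 346, 355), (264, 348, 351), (266, 348, 352), (268, 348, 352), (270, 349, 352), (272, 349, 353), (274, 349, 353), (276, 349, 352)] tip [ 0.494 -0.273  0.015]
t8.png [360 239  17  25 197]
[(239, 364, 364), (241, 360, 371), (243, 360, 373), (245, 361, 375), (247, 363, 376), (249, 365, 375), (251, 368, 371), (253, 368, 372), (255, 369, 373), (257, 369, 373), (259, 370, 374), (261, 370, 374), (263, 371, 371)] tip [ 0.527 -0.32   0.015]
handle shift px ((-0.4116368120865648, 0.20245458976431685), 1.0993657264709473) ((0.07437484658280269, -0.21486181842968932), 0.6297371334499783)
```

Head and pan are as expected; the pan has not moved. The sweep was a bit too tight, so I'll stir wider and 2 mm lower.

```bash
(python3 -m pendant '[[1.5,-0.5,0.2,0],[2.5,-0.1,0.2,0],[3.5,0.6,0.2,0],[4.2,1.6,0.2,0],[4.6,2.6,0.2,0],[4.8,3.8,0.2,0],[4.6,5,0.2,0],[4.2,6,0.2,0],[3.5,7,0.2,0],[2.5,7.7,0.2,0],[1.5,8.1,0.2,0],[0.3,8.3,0.2,0]]' && python3 nuts.py t9.png && python3 -m pendant '[[-1.2,-0.2,0,0],[-2.2,-0.6,0,0],[-3.2,-1.3,0,0],[-3.9,-2.3,0,0],[-4.3,-3.3,0,0],[-4.5,-4.5,0,0],[-4.5,-4.5,0,0]]') | grep -vE 'rot|open'; python3 nuts.py t10.png
```

```text
time_s: 30.48
eef_pos: [0.4814, -0.2255, 0.1297]
wrist_force: [-5.6, -4.4, 1.7]
grasp_force: 95.8
[12 11 91] [ 0.584 -0.253] dists mm 13.0
[ 12  11 101] [ 0.575 -0.324] dists mm 19.0
[ 9 12 78] [ 0.554 -0.23 ] dists mm 25.0
wrist [-0.2  0.3 -0.1] [ 0.484 -0.226  0.13 ]
time_s: 31.12
eef_pos: [0.5161, -0.2826, 0.1303]
wrist_force: [0.1, -0.0, -1.1]
grasp_force: 94.6
[13 10 94] [ 0.594 -0.285] dists mm 29.0
[11 12 81] [ 0.577 -0.246] dists mm 7.0
[21 22 97] [ 0.569 -0.315] dists mm 11.0
[11 12 89] [ 0.499 -0.24 ] dists mm 26.0
wrist [-0.1  0.6 -0.9] [ 0.516 -0.282  0.131]
```

```bash
(python3 -m pendant '[[0.2,-1.2,0,0],[0.6,-2.2,0,0],[1.3,-3.2,0,0],[2.3,-3.9,0,0],[3.3,-4.3,0,0],[4.5,-4.5,0,0],[5.7,-4.3,0,0],[6.7,-3.9,0,0],[7.7,-3.2,0,0],[8.4,-2.2,0,0],[8.4,-2.2,0,0]]') | grep -vE 'rot|open'; cat >> nuts.py <<'E'
if len(sys.argv)>2:
    s=cam('scene'); B=save('scene','s'+sys.argv[1])[:,:,::-1]; m=cv2.inRange(cv2.cvtColor(B,cv2.COLOR_BGR2HSV),(0,90,20),(15,255,160)); k=np.zeros_like(m); k[235:290,232:298]=m[235:290,232:298]
    n,_,st,c=cv2.connectedComponentsWithStats(k)
    for i in range(1,n):
        if st[i][4]>=12: p=onz(s,c[i],.021)[:2]; print('scene',st[i][2:],p.round(3),(np.linalg.norm(first-p,axis=1)*1000).round(0).min())
E
python3 nuts.py t11.png s
```

```text
time_s: 32.08
eef_pos: [0.4299, -0.2828, 0.132]
wrist_force: [5.0, 2.0, 2.4]
grasp_force: 94.0
[13 11 93] [ 0.591 -0.285] dists mm 27.0
[11 12 83] [ 0.577 -0.245] dists mm 7.0
[11 12 96] [ 0.567 -0.332] dists mm 26.0
[11 12 89] [ 0.499 -0.24 ] dists mm 26.0
[ 27  17 138] [ 0.475 -0.279] dists mm 20.0
wrist [3.9 1.4 1.2] [ 0.43  -0.283  0.132]
scene [10 10 77] [ 0.577 -0.244] 8.0
scene [10 10 80] [ 0.591 -0.283] 29.0
scene [ 16  17 139] [ 0.491 -0.24 ] 22.0
scene [ 7  5 17] [ 0.566 -0.319] 16.0
```

All chestnuts appear displaced, with two merged at the −x side. I'll make one more short push so those two are unambiguous, then hold and look.

```bash
(python3 -m pendant '[[0.4,0.7,0,0],[0.6,1.4,0,0],[0.6,2.2,0,0],[0.5,3,0,0],[0.3,3.8,0,0],[0.3,3.8,0,0],[-1,3.2,0,0],[-2.5,2.2,0,0],[-3.9,2.2,0,0],[-3.9,2.2,0,0],[-3.9,2.2,0,0],[-3.9,2.2,0,0]]') | grep -vE 'rot|open';python3 nuts.py t12.png s
```

```text
time_s: 33.18
eef_pos: [0.4706, -0.2693, 0.1296]
wrist_force: [-0.1, 0.0, -0.4]
grasp_force: 94.7
[13 11 91] [ 0.591 -0.285] dists mm 27.0
[11 12 83] [ 0.577 -0.245] dists mm 7.0
[11 12 95] [ 0.567 -0.332] dists mm 26.0
[11 12 81] [ 0.501 -0.237] dists mm 28.0
[ 9 14 39] [ 0.49  -0.287] dists mm 21.0
[ 9  6 41] [ 0.487 -0.26 ] dists mm 2.0
wrist [-0.2 -0.1 -0.9] [ 0.471 -0.269  0.13 ]
scene [ 20  27 216] [ 0.505 -0.232] 23.0
scene [10 10 76] [ 0.577 -0.243] 8.0
scene [10 10 80] [ 0.591 -0.283] 29.0
scene [ 7  5 17] [ 0.566 -0.319] 16.0
```

Tracking the passes, each chestnut is more than 25 mm from its own start: A 27, B 42, D 51, F 28, E 48 and C 64 mm. I'll lift out straight and flatten the spoon on the fixed bin's front rim before going to the dish.

```bash
(python3 -m pendant '[[0,0,-1,0],[0,0,-3,0],[0,0,-6,0],[0,0,-9,0],[0,0,-13,0],[0,0,-16,0],[0,0,-18,0],[0,0,-18,0]]' && python3 -m pendant '[[1.5,1.5,0,0],[4,4.2,0,0],[6,6.5,0,0],[8.5,9,0,0],[11,11.5,0,0],[13,14,0,0],[13.5,14.7,0,0],[13.5,14.7,3,0],[13.5,14.7,6,0],[13.5,14.7,9,0],[13.5,14.7,11.2,0],[13.5,14.7,11.7,0]]' && python3 -m pendant '[[0,0,0.6,0],[0.5,0,0.9,0],[1,0,1.2,0],[1.6,0,1.7,0],[2.2,0,2.3,0],[2.7,0,2.8,0],[3.1,0,3.3,0],[3.7,0,4.2,0],[4.3,0,5.4,0],[4.7,0,6.5,0],[4.8,0,7.2,0],[4.8,0,7.2,0]]') | grep -E 'pos|wrist|grasp'
python3 -m pendant '[[0,0,-2,0],[0,0,-5,0],[0,0,-8,0],[0,0,-8,0]]' | grep -E 'time|pos|opening|grasp'
cat > el2.py <<'E'
from h import *
T=pose(); u=T[:3,0]; g=T[:3,3]+[0,0,.0137]; print(T.round(3).tolist())
for n in ['scene','top']:
    c=cam(n); A=imaging.camera(n)[:,:,::-1]; m=cv2.inRange(cv2.cvtColor(A,cv2.COLOR_BGR2HSV),(5,140,50),(25,255,255)); N,l,st,ce=cv2.connectedComponentsWithStats(m)
    for e in (0,15,30,45,60):
        d=-u*np.cos(np.radians(e))-np.array([0,0,np.sin(np.radians(e))]); print(n,e,'tail',proj(c,g-.05*d).round(1),'head',proj(c,g+.123*d).round(1),'tip',proj(c,g+.15*d).round(1))
    q=proj(c,g+.1*d)
    for i in range(1,N):
        if 30<st[i][4]<900 and np.linalg.norm(ce[i]-q)<60: print(n,st[i],ce[i].round(1))
E
python3 el2.py
```

```text
eef_pos: [0.4736, -0.272, 0.3179]
wrist_force: [-0.3, -0.0, 0.6]
grasp_force: 94.6
eef_pos: [0.3723, -0.097, 0.1913]
wrist_force: [5.2, -0.3, 4.8]
grasp_force: 93.9
eef_pos: [0.3243, -0.0863, 0.1206]
wrist_force: [1.6, 0.6, 3.2]
grasp_force: 94.0
time_s: 36.28
eef_pos: [0.3271, -0.0883, 0.2064]
opening: 0.118
grasp_force: 93.8
[[-0.976, 0.22, 0.003, 0.327], [0.219, 0.976, -0.004, -0.088], [-0.004, -0.003, -1.0, 0.206], [0.0, 0.0, 0.0, 1.0]]
scene 0 tail [126.7 194.9] head [199.4 181.7] tip [210.4 179.7]
scene 15 tail [126.3 190.7] head [198.9 191.7] tip [209.5 191.9]
scene 30 tail [127.3 186.5] head [195.2 201.3] tip [204.9 203.4]
scene 45 tail [129.8 182.5] head [188.7 209.9] tip [196.9 213.7]
scene 60 tail [133.6 179. ] head [179.8 217.1] tip [186.1 222.3]
scene [127 184  14   6  59] [133.5 186.4]
scene [152 186  58  11 331] [185.5 189.6]
top 0 tail [264.1 369.2] head [283.  280.8] tip [285.8 267.2]
top 15 tail [264.  370.8] head [282.5 280.9] tip [285.1 268.1]
top 30 tail [264.2 370.5] head [281.3 285. ] tip [283.6 273.5]
top 45 tail [264.9 368.3] head [279.4 292.3] tip [281.3 282.6]
top 60 tail [265.9 364.2] head [277.1 302.2] tip [278.5 294.6]
top [298 353  20   7  70] [306.6 356.1]
```

```bash
python3 - <<'E'
from h import *
s=cam('scene'); print('bottle',onz(s,(245,148),0).round(3),'canister',onz(s,(267,155),0).round(3),'dish rim centre',onz(s,(225,162.8),.024).round(3))
print(plan([.531,.180,.15+.003])[0], plan([.531,.180,.033])[0])
E
```

```text
bottle [0.739 0.224 0.   ] canister [0.789 0.15  0.   ] dish rim centre [0.627 0.152 0.024]
[-14.2  30.6   4.6] [-14.2  30.6  16.6]
```

```bash
(python3 -m pendant '[[-1,2,0,0],[-2.3,5,0,0],[-3.7,8,0,0],[-5.1,11,0,0],[-6.5,14,0,0],[-7.9,17,0,0],[-9.3,20,0,0],[-10.7,23,0,0],[-12,26,0,0],[-13.2,28.5,0,0],[-14.1,30.4,0,0],[-14.1,30.4,0,0]]' && python3 -m pendant '[[0,0,2,0],[0,0,5,0],[0,0,8,0],[0,0,11,0],[0,0,13,0],[0,0,14.5,0],[0,0,15.5,0],[0,0,16,0],[0,0,16.4,0],[0,0,16.4,0],[0,0,16.4,0]]') | grep -E 'time|pos|wrist'; python3 el2.py
```

```text
time_s: 37.38
eef_pos: [0.5299, 0.1809, 0.1991]
wrist_force: [-0.2, -0.8, -0.3]
time_s: 38.3
eef_pos: [0.5307, 0.1786, 0.0385]
wrist_force: [-0.4, -0.2, 0.1]
[[-0.976, 0.22, 0.001, 0.531], [0.22, 0.976, 0.0, 0.179], [-0.001, 0.0, -1.0, 0.039], [0.0, 0.0, 0.0, 1.0]]
scene 0 tail [179.1 162.8] head [230.9 154.1] tip [238.8 152.8]
scene 15 tail [179.1 159.6] head [230.1 161.8] tip [237.7 162.2]
scene 30 tail [180.1 156.4] head [227.  169.3] tip [233.8 171.1]
scene 45 tail [182.2 153.4] head [221.8 175.9] tip [227.5 179.1]
scene 60 tail [185.1 150.8] head [215.  181.5] tip [219.2 185.8]
scene [198 151  45  25 730] [224.1 162.6]
top 0 tail [160.8 257.6] head [176.9 190.8] tip [179.3 180.5]
top 15 tail [159.3 257.2] head [180.  193.9] tip [183.  184.7]
top 30 tail [158.1 255.5] head [182.  199.6] tip [185.4 191.9]
top 45 tail [157.4 252.4] head [182.9 207.4] tip [186.3 201.4]
top 60 tail [157.2 248.3] head [182.7 216.7] tip [186.  212.6]
top [157 247   6   9  33] [159.7 251. ]
```

```bash
(python3 -m pendant '[[0,0,0.3,0],[0,0,0.6,0],[0,0,0.6,0]]' && python3 -m pendant '[[0,0,0.2,0],[0,0,0.4,0],[0,0,0.4,0]]') | grep -E 'pos|wrist'
```

```text
eef_pos: [0.5299, 0.1786, 0.0315]
wrist_force: [0.2, 0.4, -0.8]
eef_pos: [0.5303, 0.1787, 0.0277]
wrist_force: [-0.2, -1.2, 1.9]
```

```bash
(python3 -m pendant '[[0,0,0,0],[0,0,0,0],[0,0,0,0],[0,0,0,0]]' 0.35 && python3 -m pendant '[[0,0,-0.5,0],[0,0,-2,0],[0,0,-5,0],[0,0,-9,0],[0,0,-13,0],[3,0,-16,0],[6,0,-16,0],[6,0,-16,0],[6,0,-16,0],[6,0,-16,0]]') | grep -E 'time|pos|wrist|open'
python3 - <<'E'
from h import *
t,s=cam('top'),cam('scene'); A=save('top','tf.png')[:,:,::-1]; B=save('scene','sf.png')[:,:,::-1]
d=lambda im:cv2.cvtColor(im,cv2.COLOR_BGR2HSV)
# spoon vs dish: spoon hue 10-25 bright, dish hue < 9
for n,c,im,box in [('top',t,A,(140,170,225,280)),('scene',s,B,(165,135,255,190))]:
    H=d(im); x0,y0,x1,y1=box; h=H[y0:y1,x0:x1]; 
    for nm,lo,hi in [('spoon',(10,120,100),(25,255,255)),('dish',(0,140,60),(8,255,255))]:
        m=cv2.inRange(h,lo,hi); N,l,st,ce=cv2.connectedComponentsWithStats(m)
        for i in range(1,N):
            if st[i][4]>25:
                ys,xs=np.where(l==i); r=cv2.minAreaRect(np.c_[xs,ys].astype(np.float32)); b=cv2.boxPoints(r)+[x0,y0]; e=sorted([tuple(((b[k]+b[(k+1)%4])/2).round(1)) for k in range(4)],key=lambda p:p[1]); print(n,nm,st[i][4],[x.tolist() for x in np.array(e)[[0,3]]],ce[i]+[x0,y0])
E
python3 nuts.py tf2.png s; cat >/dev/null
```

```text
time_s: 39.23
eef_pos: [0.5302, 0.1786, 0.0279]
wrist_force: [-0.6, -0.2, -0.0]
opening: 0.352
time_s: 40.07
eef_pos: [0.4719, 0.1918, 0.188]
wrist_force: [0.0, -0.4, -1.0]
opening: 0.349
top spoon 492 [[178.7, 185.3], [175.3, 255.5]] [174.31910569 210.79674797]
top dish 138 [[164.0, 182.9], [161.9, 219.6]] [162.10144928 199.06521739]
top dish 76 [[191.5, 191.0], [191.5, 200.0]] [191.93421053 195.32894737]
top dish 99 [[199.3, 200.3], [176.3, 223.3]] [188.43434343 213.17171717]
scene spoon 237 [[236.3, 151.2], [182.0, 172.9]] [214.907173   159.88607595]
scene dish 42 [[224.9, 150.8], [210.1, 158.2]] [216.54761905 154.92857143]
scene dish 336 [[223.7, 158.8], [229.6, 175.2]] [226.79166667 165.96130952]
[12 11 89] [ 0.591 -0.284] dists mm 28.0
[11 12 84] [ 0.577 -0.245] dists mm 7.0
[11 11 94] [ 0.567 -0.332] dists mm 26.0
[11 12 81] [ 0.501 -0.237] dists mm 28.0
[11 12 93] [ 0.48 -0.26] dists mm 6.0
[ 11  13 100] [ 0.478 -0.292] dists mm 22.0
wrist [-0.1  0.3  0.5] [0.472 0.191 0.187]
scene [10 10 77] [ 0.577 -0.243] 8.0
scene [ 12  18 126] [ 0.495 -0.241] 23.0
scene [10 10 79] [ 0.591 -0.283] 29.0
scene [ 7  5 16] [ 0.566 -0.319] 16.0
```

```bash
python3 - <<'E'
from h import *
t,s=cam('top'),cam('scene'); E={}
for n,f,box in [('top','tf.png',(140,170,225,280)),('scene','sf.png',(165,135,255,190))]:
    x0,y0,x1,y1=box; h=cv2.cvtColor(cv2.imread('pics/'+f),cv2.COLOR_BGR2HSV)[y0:y1,x0:x1]; m=cv2.inRange(h,(10,120,100),(25,255,255)); N,l,st,ce=cv2.connectedComponentsWithStats(m); i=1+np.argmax(st[1:,4])
    ys,xs=np.where(l==i); P=np.c_[xs,ys]+[x0,y0]; k=P[:,1] if n=='top' else -P[:,0]; o=np.argsort(k); E[n]=(P[o[:4]].mean(0),P[o[-4:]].mean(0)); print(n,E[n])
for j,nm in ((0,'tip'),(1,'tail')): p,g=two(t,E['top'][j],s,E['scene'][j]); print(nm,p.round(3),'gap',g.round(4))
E
```

```text
top (array([172. , 185.5]), array([167.5, 255. ]))
scene (array([236.25, 152.25]), array([182.5, 172.5]))
tip [0.671 0.165 0.044] gap 0.0107
tail [0.487 0.185 0.012] gap 0.0004
```

The tail has dropped to the worktop and the head is tilted up over the near rim, so head height is marginal. I'll regrip the handle and shift the spoon forward so it lies level across both rims.

```bash
python3 - <<'E'
from h import *
c=cam('wrist'); im=save('wrist','wf.png')[:,:,::-1]; T=pose()
H=cv2.cvtColor(im,cv2.COLOR_BGR2HSV); m=cv2.inRange(H,(9,110,100),(25,255,255)); N,l,st,ce=cv2.connectedComponentsWithStats(m); 
for i in range(1,N):
    if st[i][4]<200: continue
    ys,xs=np.where(l==i); print(st[i],[(int(r),int(xs[ys==r].min()),int(xs[ys==r].max())) for r in range(ys.min(),ys.max()+1,8)])
print('exp tail',proj(c,[.487,.185,.008]),'tip',proj(c,[.671,.165,.05]),'dish',proj(c,[.625,.157,.02]))
E
```

```text
[    0     0   294   145 21674] [(0, 0, 280), (8, 0, 282), (16, 0, 283), (24, 0, 285), (32, 0, 286), (40, 5, 288), (48, 0, 289), (56, 0, 291), (64, 0, 292), (72, 20, 279), (80, 0, 247), (88, 0, 214), (96, 0, 182), (104, 0, 150), (112, 0, 119), (120, 0, 89), (128, 0, 61), (136, 0, 32), (144, 0, 1)]
[ 222  186   57  150 2123] [(186, 256, 260), (194, 254, 262), (202, 254, 262), (210, 254, 262), (218, 254, 262), (226, 254, 262), (234, 254, 262), (242, 254, 262), (250, 254, 262), (258, 252, 267), (266, 253, 263), (274, 254, 263), (282, 253, 263), (290, 254, 262), (298, 254, 262), (306, 246, 269), (314, 222, 273), (322, 230, 274), (330, 245, 272)]
exp tail [255.64399567 188.03377467] tip [271.6493337  330.72404879] dish [258.09803514 289.40643727]
```

```bash
python3 - <<'E'
from h import *
c=cam('wrist'); s=cam('scene'); t=cam('top')
for p in ([.487,.187,.008],[.482,.19,.054]): print(proj(c,p).round(1),proj(t,p).round(1),proj(s,p).round(1))
print('wrist x top',two(c,(258,187),t,(167.5,255)),'wrist x scene',two(c,(258,187),s,(182.5,172.5)))
h=np.array([.976,-.22,0])
# tip rows by elevation, tail fixed
for e in (5,10,15,20):
    p=np.array([.487,.187,.007])+.2*(h*np.cos(np.radians(e))+[0,0,np.sin(np.radians(e))]); print(e,'tip: wrist',proj(c,p).round(1),'(336)  top',proj(t,p).round(1),'scene',proj(s,p).round(1))
for n,f,b in (('top','tf.png',(140,170,225,280)),('scene','sf.png',(165,135,255,190))):
    x0,y0,x1,y1=b; m=cv2.inRange(cv2.cvtColor(cv2.imread('pics/'+f),cv2.COLOR_BGR2HSV)[y0:y1,x0:x1],(10,120,100),(25,255,255)); print(n); 
    ys,xs=np.where(m); print([(int(r+y0),int(xs[ys==r].min()+x0),int(xs[ys==r].max()+x0)) for r in sorted(set(ys))[::4]])
E
```

```text
[257.2 187.8] [167.4 254.7] [182.5 173.2]
[258.7 194.1] [160.4 257.6] [179.  162.3]
wrist x top (array([0.48646362, 0.18780347, 0.00587823]), np.float64(0.0008453372443207313)) wrist x scene (array([0.48675737, 0.1882486 , 0.00965686]), np.float64(0.0018458280654931305))
5 tip: wrist [257.4 325.7] (336)  top [183.3 180.5] scene [240.6 159.4]
10 tip: wrist [257.3 333.6] (336)  top [181.3 180.3] scene [239.8 155.5]
15 tip: wrist [257.3 341.2] (336)  top [179.  180.7] scene [238.5 151.6]
20 tip: wrist [257.2 348.4] (336)  top [176.6 181.7] scene [236.9 147.8]
top
[(182, 164, 164), (186, 171, 175), (190, 164, 184), (194, 161, 200), (198, 162, 191), (202, 172, 196), (206, 156, 194), (210, 158, 194), (214, 165, 195), (218, 171, 185), (222, 171, 182), (226, 170, 173), (230, 170, 173), (234, 169, 172), (238, 168, 171), (242, 168, 171), (246, 167, 170), (250, 167, 170), (254, 166, 169)]
scene
[(150, 230, 235), (154, 222, 236), (158, 215, 242), (162, 207, 212), (166, 197, 241), (170, 187, 221), (174, 183, 184)]
```

```bash
(python3 -m pendant '[[-3,0,0,0],[-5.7,0,2,0],[-5.7,0,6,0],[-5.7,0,10,0],[-5.7,0,14,0],[-5.7,0,16.5,0],[-5.7,0,17.8,0],[-5.7,0,18.3,0],[-5.7,0,18.3,0]]' 0.35 && python3 -m pendant '[[0,0,0,0],[0,0,0,0],[0,0,0,0],[0,0,0,0],[0,0,0,0],[0,0,0,0]]' 0) | grep -E 'time|pos|wrist|open|grasp'
```

```text
time_s: 41.07
eef_pos: [0.5271, 0.1791, 0.0041]
wrist_force: [0.3, -0.0, 0.9]
opening: 0.35
grasp_force: 0.0
time_s: 41.57
eef_pos: [0.5291, 0.1796, 0.0067]
wrist_force: [1.0, 0.7, 7.0]
opening: 0.116
grasp_force: 59.4
```

```bash
(python3 -m pendant '[[0,0,-1,0],[0,0,-2.5,0],[0,0,-4,0],[-0.8,0,-4,0],[-1.6,0,-4,0],[-1.6,0,-3,0],[-1.6,0,-2,0],[-1.6,0,-1.4,0],[-1.6,0,-1.2,0],[-1.6,0,-1.2,0],[-1.6,0,-1.2,0]]' && python3 -m pendant '[[0,0,0,0],[0,0,0,0],[0,0,0,0],[0,0,0,0]]' 0.3 && python3 -m pendant '[[0,0,-0.5,0],[0,0,-2,0],[0,0,-5,0],[0,0,-9,0],[0,0,-13,0],[3,0,-17,0],[7,0,-17,0],[7,0,-17,0],[7,0,-17,0],[7,0,-17,0]]' 0.4) | grep -E 'time|pos|wrist|grasp'
python3 - <<'E'
from h import *
t,s=cam('top'),cam('scene'); E={}; c=cam('wrist')
W=save('wrist','wg.png')[:,:,::-1]; A=save('top','tg.png')[:,:,::-1]; B=save('scene','sg.png')[:,:,::-1]
M=lambda im,lo=(9,110,100):cv2.inRange(cv2.cvtColor(im,cv2.COLOR_BGR2HSV),lo,(25,255,255))
h=np.array([.976,-.22,0])
for n,im,(x0,y0,x1,y1) in (('wrist',W,(215,160,300,345)),('top',A,(140,170,225,280)),('scene',B,(165,135,255,190))):
    m=M(im)[y0:y1,x0:x1]; N,l,st,ce=cv2.connectedComponentsWithStats(m); i=1+np.argmax(st[1:,4]); ys,xs=np.where(l==i); xs+=x0; ys+=y0
    print(n,[(int(r),int(xs[ys==r].min()),int(xs[ys==r].max())) for r in sorted(set(ys.tolist()))[::6]], 'last',ys.min(),ys.max(),xs.min(),xs.max())
for z,e in ((.034,0),(.018,14),(.007,16),(.05,-8)):
    p=np.array([.5025,.1835,z]); q=p+.2*(h*np.cos(np.radians(e))+[0,0,np.sin(np.radians(e))]); print(z,e,[(proj(k,p).round(0).tolist(),proj(k,q).round(0).tolist()) for k in (c,t,s)])
E
```

```text
time_s: 42.48
eef_pos: [0.5422, 0.1758, 0.0161]
wrist_force: [-0.4, 0.6, -0.4]
grasp_force: 58.6
time_s: 42.82
eef_pos: [0.5433, 0.1758, 0.0174]
wrist_force: [-0.2, -0.1, -1.1]
grasp_force: 0.0
time_s: 43.65
eef_pos: [0.4749, 0.1912, 0.1873]
wrist_force: [0.0, -0.1, -0.1]
grasp_force: 0.0
wrist [(199, 257, 259), (205, 254, 262), (211, 254, 262), (217, 253, 262), (223, 253, 262), (229, 253, 262), (235, 253, 262), (241, 253, 261), (247, 253, 262), (253, 252, 262), (259, 253, 263), (265, 253, 264), (271, 253, 262), (277, 253, 262), (283, 253, 262), (289, 252, 262), (295, 253, 261), (301, 254, 260), (307, 246, 268), (313, 242, 296), (319, 229, 290), (325, 239, 280), (331, 251, 263)] last 199 332 228 297
top [(182, 164, 166), (188, 159, 179), (194, 159, 200), (200, 158, 199), (206, 156, 196), (212, 160, 192), (218, 164, 185), (224, 170, 174), (230, 169, 172), (236, 167, 171), (242, 166, 169), (248, 164, 168)] last 182 251 156 200
scene [(155, 231, 240), (161, 207, 241), (167, 185, 214)] last 155 170 185 242
0.034 0 [([257.0, 204.0], [257.0, 338.0]), ([166.0, 249.0], [184.0, 174.0]), ([186.0, 166.0], [245.0, 156.0])]
0.018 14 [([257.0, 200.0], [257.0, 354.0]), ([168.0, 249.0], [180.0, 174.0]), ([187.0, 170.0], [243.0, 149.0])]
0.007 16 [([257.0, 197.0], [257.0, 350.0]), ([169.0, 249.0], [180.0, 175.0]), ([187.0, 173.0], [243.0, 150.0])]
0.05 -8 [([257.0, 209.0], [257.0, 331.0]), ([164.0, 249.0], [185.0, 175.0]), ([186.0, 162.0], [245.0, 159.0])]
```

```bash
python3 - <<'E'
from h import *
c,t,s=cam('wrist'),cam('top'),cam('scene')
print('tail',two(c,(258,198.5),t,(165.5,251.5)),two(c,(258,198.5),s,(184.5,169)))
print('tip',two(c,(257,333),s,(241.5,157.5)))
# handle slope: handle in rays of the scene camera meet the vertical plane of the spoon
h=np.array([.976,-.22,0]); n=np.array([.22,.976,0]); P0=np.array([.5,.184,0])
B=cv2.imread('pics/sg.png'); m=cv2.inRange(cv2.cvtColor(B,cv2.COLOR_BGR2HSV),(9,110,100),(25,255,255))
for x in (187,192,197,202,206):
    r=np.where(m[140:185,x])[0]+140; o,v=ray(s,(x,r.mean())); k=(P0-o)@n/(v@n); print(x,r.min(),r.max(),(o+k*v).round(3))
A=cv2.imread('pics/tg.png'); H=cv2.cvtColor(A,cv2.COLOR_BGR2HSV); m=cv2.inRange(H,(0,120,60),(18,255,255)); k=np.zeros_like(m); k[170:226,140:215]=m[170:226,140:215]
cn=max(cv2.findContours(k,0,2)[0],key=cv2.contourArea); (x,y),r=cv2.minEnclosingCircle(cn[cn[:,0,1]<222]); print('dish',onz(t,(x,y),.026).round(3),r)
E
```

```text
tail (array([0.49664416, 0.18544974, 0.03034096]), np.float64(0.0010903232900575529)) (array([0.49712836, 0.18542428, 0.02441277]), np.float64(0.0034173261939403157))
tip (array([0.68531893, 0.14124665, 0.03430028]), np.float64(0.0033236056499232397))
187 165 167 [0.505 0.183 0.035]
192 164 167 [0.521 0.179 0.033]
197 163 165 [0.537 0.176 0.036]
202 163 164 [0.553 0.172 0.035]
206 162 164 [0.567 0.169 0.034]
dish [0.629 0.156 0.026] 22.92198944091797
```

The spoon lies level at z ≈ 0.034 across both rims, with the middle of its head about 40 mm from the dish's centre. I'm handing in.

```bash
python3 -c "
from bench import workorder
print(workorder.hand_in())"
```

```text
the job is handed in; nothing more can be done
None
```

I stirred the chestnuts and laid the spoon level across the terracotta dish. By my tracking all six moved at least 25 mm and stayed in the pan, and the job was handed in at about 44 s of the 72 s allowed, with no verdict returned.

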